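# Set up the stereo microscope for dark-field viewing of a culture dish

## Robot

A 6-joint arm with a two-finger parallel gripper is mounted at the origin on the work surface. World frame = base frame: x ahead of the robot, y to its left, z up, the work surface at z = 0. Lengths are in m, angles in rad, forces in N, time in s.
With the tool pointing down it reaches from about 0.25 to 0.725 m from the base axis. Payload 9.7 kg.
Tool frame: the origin (TCP) lies midway between the tips of the shut fingers; the grasp point (between the pads) lies 19 mm behind it; z points along the fingers, x is the direction in which the jaws open and shut, and the axes are right-handed (so a half turn about z gives the same grasp; the last joint's range is limited). The gripper opens to 85 mm and grips with 20 to 120 N. Pads are 22 mm wide; open, the fingers measure 114 mm over their backs; the gripper's body (76 mm by 85 mm) begins 54 mm behind the grasp point. The pads swing forward as they close: fully open they stand 13 mm farther back than shut.
Start: joints at [-1.265, 0.087, 0.176, 1.66, 0, 1.571], TCP at [0.166, -0.524, 0.231] pointing down, gripper open.
Joint ranges: [-3.13, 3.13], [-0.85, 1.81], [-1.15, 1.24], [-2.2, 2.28], [-1.44, 1.52], [-3.14, 3.14]. Speed limits (rad/s): [2.22, 2.22, 2.57, 3.14, 3.14, 3.14].

## Interface

Orientations are given as [roll, pitch, yaw] about the fixed x, y, z axes, in that order (R = Rz(yaw) Ry(pitch) Rx(roll)).
In Python, from workcell import ctrl gives the robot as it stands.
- The arm moves only by the tool move_arm, never from a script. Its argument "plan" is a list of rows, each an object with "grip": the closure, from 0 (fully open) to 1 (shut); "dp": the shift along the tool's x, y, z in cm, a list of three; "rot": the turn, a rotation vector about the tool's x, y, z in rad, a list of three. In form: [{"grip": grip, "dp": [dx, dy, dz], "rot": [ax, ay, az]}, ...]. A call has 1 to 5 rows; each row shifts and turns the commanded pose from where the row before left it, along the tool's axes as they then stand; what a row does not reach is not made up. A row lasts 1/10 s, in which the tool goes at most 50 mm and 8.59 degrees, less where a joint would pass 70% of its speed; a pose out of reach is approached as far as the arm can. A call is refused whole if a number of a shift passes 5 or a number of a turn 0.15, either way. A call with a gripper value outside its range is refused whole. The fingers move at their own pace and stop on an object; "squeeze" is the grip in N (left out, the last holds). Time passes only in rows, so rows that do not move let the fingers close. It gives the time, the measured TCP pose, the force and the opening at its end, in the units of the state.
- ctrl.get_obs(): the state, without advancing time (a new reading comes with each control period).
- ctrl.get_image(name): name is "scene" or "top" or "wrist"; returns a dict with "frame" (480x640x3 uint8, blue, green, red), "depth" (480x640 float32, m along the optical axis (not along the pixel's ray), 0 where there is no reading), "fx", "fy", "cx", "cy" (pixels), "k1" (the pictures are not rectified: a ray, as slopes to the right and down, at radius r is drawn at 1 + k1 r^2 times it, then the intrinsics apply), "R" (3x3) and "t" (3): a world point X has camera coordinates R X + t. Camera axes: x right, y down, z forward; pixel columns grow to the right and rows downward; lengths in m; the calibration is good to about 2 mm. A picture is of the moment at which its call begins.
- ctrl.sign_off(): hands the job in, once; it reports no verdict.
Trained networks look in the newest picture that a camera, given by its name, has taken for a name from the list of things; names that differ only in an ending like _2 or _b are one class to them, and where a whole thing is asked for, a point or a joint stands for the part that bears it (a point fixed in the world has none). Each returns a list of dicts, best first, with "confidence" (0 to 1); they miss things now and then, are a little off and sometimes report something else, mostly with a low value. They report only what shows in the picture. A call takes as long as a camera call. They do not tell look-alikes from the thing itself.
- ctrl.regions_of(camera, label): "pixels" (480x640 bool, what is visible of it) and "bbox" ([centre column, centre row, width, height] in pixels, round what is visible of it).
The state is a dict: "t": time; "joints": joint angles; "qvel": joint speeds; "tau": joint torques, N m; "eef_pos": TCP position; "tool_rot": TCP orientation; "force": force on the tool from outside, world axes, zero at the start; "wrist_torque": the same for the moment, N m; "grip_width": finger opening in m.
Only numpy, scipy, OpenCV 4.12 (cv2) and the standard library are available. Lean on these libraries where they do the work, as an engineer would, in place of code of your own. Each camera call takes 0.05 s, during which the arm holds its last target.

## Task

Get the stereo microscope ready for a dark-field look at the red culture: slide the light selector on the side of its base all the way to the end stop at the black-dot (dark-field) end, and set the small dish with the red agar flat and centred on the round glass stage plate under the objective. Keep the dish level as you carry it and set it down rather than drop it; do not bump the microscope's head, and leave the other things on the bench where they are.

Things in the scene. Friction and masses are not known exactly. Their poses are not given: they have to be found in the camera images.
- scope: White stereo microscope, fixed. Origin on the bench under the optical axis; x points away from the side with the selector (which faces the robot), y from the eyepiece end to the column, z up. Base: a box x -105..105, y -110..200 mm, top (deck) at 72 mm. Column 32 mm thick at y 150 mm; its focus block is 275 to 365 mm up, with knobs out to x -73 and 73 mm.
- scope_head: Its head, fixed to it, same origin and axes. Black objective 60 mm across on the axis, underside 212 mm up (140 mm above the stage); from 246 mm a white zoom body, 106 mm across at most; two eyepiece tubes lean out on top to y -130 mm, 350 to 460 mm up. No gripper fits under it pointing straight down: come in from the -x side, tilted about 35 to 48 degrees from vertical.
- stage (a point): Centre of the upper face of the round glass stage plate (99 mm in diameter, black rim), flush with the deck, 72 mm above the bench; axes as scope.
- selector (a joint): Light selector on the base's robot-facing side; slides along y of scope. 0 m = bright-field end (white disc on the deck, towards the eyepiece end); 0.080 m = end stop at the dark-field end (white disc with a black dot, towards the column). Starts at 0 to 0.045. About 2.5 N of friction, light damping, no spring or clicks; stays where left.
- selector_grip (a point): Centre of the selector's black upright grip, moving with it: a block 50 mm (x) by 20 mm (y, its travel) by 40 mm (z), 30 to 70 mm above the bench, 15 to 65 mm out from the base's side. Axes as scope, in whose frame it is at x -145 mm, y = joint value - 40 mm. A steel lever 12 mm wide, 8 mm high joins it to the base at 44 mm height.
- dish_red: Small closed clear culture dish with deep red agar, 60 mm in diameter, 20 mm high, about 45 g, one rigid piece with its lid. Origin: centre of its underside, z up through the lid. One of three such dishes standing apart on the bench, to the right of the microscope as the robot sees it; which stands where varies.
- dish_amber: Bystander: the same dish with pale amber agar. Origin: centre of its underside.
- dish_green: Bystander: the same dish with green agar. Origin: centre of its underside.
- big_dish: Bystander: closed dish 150 mm in diameter, 22 mm high, pale agar. Origin: centre of its underside.
- bottle_a: Bystander: clear bottle with blue cap, 70 mm in diameter, 140 mm high. Origin: centre of its underside.
- bottle_b: Bystander: clear bottle with blue cap and a plain paper label, 70 mm in diameter, 140 mm high. Origin: centre of its underside.
- waste_tub: Bystander: yellow waste tub with red lid, 132 mm in diameter at the lid, 135 mm high. Origin: centre of its underside.
- pink_box: Bystander: open pink plastic box, 140 by 100 by 60 mm. Origin: centre of its underside.
Mind the look-alikes: they are no part of the job. Leave any blue or purple look-alike of the dish_red alone.

How it is judged:
At the end, for the whole second after the job is handed in: The selector is within 3 mm of its dark-field end stop (joint above 0.077 m); the red dish rests flat and lid up (tilt below 0.08 rad, underside within 4 mm of the stage's height) on the stage plate, its centre within 12 mm of the plate's centre, released and at rest (value of joint selector above 0.077 m and horizontal distance between dish_red and stage below 0.012 m and z of dish_red in the frame of stage between -0.004 and 0.004 m and angle between dish_red's own z axis and vertical below 0.08 rad and linear speed of dish_red below 0.01 m/s); the robot touches nothing.
It fails at once if the red dish is tipped more than 0.35 rad from level (angle between dish_red's own z axis and vertical above 0.35 rad).
It fails at once if the red dish is dropped: it moves faster than 0.45 m/s (a fall of 10 mm) with no finger touching it (linear speed of dish_red above 0.45 m/s and contact force between the fingers and dish_red below 0.05 N).
It fails at once if the microscope's head is bumped with more than 6 N (contact force between scope_head and anything else above 6 N).
It fails at once if a bystander is moved more than 20 mm (distance of any of dish_amber, dish_green, big_dish, bottle_a, bottle_b, waste_tub, pink_box from where it was at the start of the episode above 0.02 m).
It also fails if it takes over 67 s, if anything falls off the work surface, if the arm or the gripper's body presses on something with over 40 N, if the wrist force passes 120 N, or if a joint passes its speed limit or range.

## Working session

There is one attempt and no reset: what is moved stays moved. The work goes in short steps, Python scripts to look and compute and a tool call to move; the robot and the scene stay as the last step left them, time stands still between calls to the robot, and variables do not carry over. Pictures are saved under pics/ and viewed, and the job is handed in when it is done.

Besides the shell and the picture viewer there is one more tool, called after "Emit:" by a JSON object that holds its "name" and its "arguments", one argument or row to a line. move_arm: Moves the arm, as the interface text tells. Its arguments: {"type":"object","properties":{"plan":{"type":"array","items":{"type":"object","properties":{"grip":{"type":"number"},"dp":{"type":"array","items":{"type":"number"}},"rot":{"type":"array","items":{"type":"number"}}}}},"squeeze":{"type":"number"}},"required":["plan"]}

```bash
ls; mkdir -p pics
python3 - <<'E'
from workcell import ctrl
import cv2
o=ctrl.get_obs(); print(o)
for n in ("scene","top"):
    im=ctrl.get_image(n); cv2.imwrite(f"pics/{n}0.png",im["frame"]); print(n,im["fx"],im["k1"],im["R"],im["t"])
E
```

```text
pics
{'t': 0.0, 'joints': array([-1.26498717e+00,  8.74816687e-02,  1.75128181e-01,  1.65978341e+00,
       -1.97294633e-05,  1.57076723e+00]), 'qvel': array([-4.82150025e-04,  5.44135529e-04,  2.90313906e-04, -4.16605445e-04,
        1.71758577e-03,  5.42635678e-06]), 'tau': array([ 4.00855439e-03, -5.20401299e+01,  4.64790416e+01,  1.68010883e-02,
        2.52598475e-04, -2.98403414e-06]), 'eef_pos': array([ 0.16551327, -0.52427132,  0.23056814]), 'tool_rot': array([ 3.14157296e+00,  1.34057314e-03, -1.26495808e+00]), 'force': array([0.49947451, 0.27261183, 0.4045442 ]), 'wrist_torque': array([0.05062865, 0.01074688, 0.02097191]), 'grip_width': 0.08517303791251116}
scene 509.8995505202811 -0.08524346683359264 [[ 0.91108656  0.41176742 -0.01920628]
 [ 0.24483478 -0.5780354  -0.7784157 ]
 [-0.33162813  0.70450171 -0.62745527]] [-0.50297508 -0.07609274  1.36619764]
top 531.7565689152739 -0.045677950038947264 [[-0.02042436 -0.99963094  0.0179119 ]
 [-0.99636828  0.0188699  -0.08303124]
 [ 0.0826626  -0.01954271 -0.99638596]] [-0.01250048  0.53357828  1.24273001]
```

View pics/scene0.png

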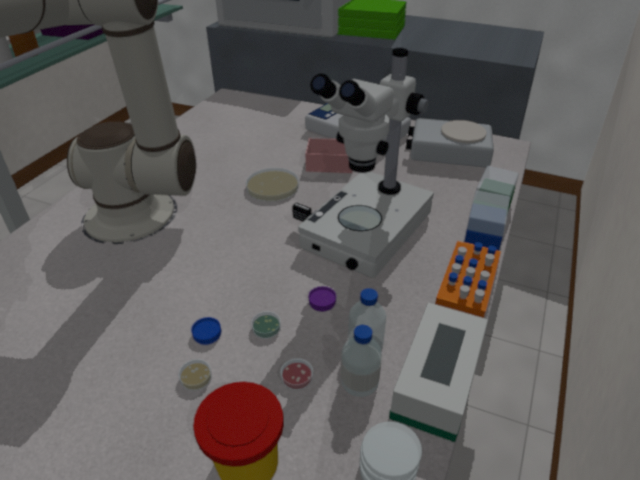

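View pics/top0.png

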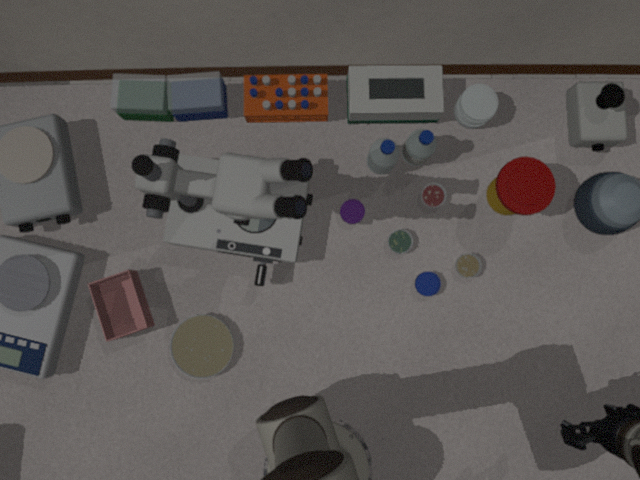

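The scene view shows the red dish at (297,373), with the two bottles close on its right, the purple look-alike at (322,298) and the green dish at (266,325). In the top view the red dish is at (432,195), the selector grip is at (260,274) and the scope base is around (240,230). Next I'll measure them.

```bash
cat > h.py <<'E'
import numpy as np, cv2
from workcell import ctrl
def rays(im,uv):
    K=np.array([[im["fx"],0,im["cx"]],[0,im["fy"],im["cy"]],[0,0,1.]])
    p=cv2.undistortPoints(np.asarray(uv,float).reshape(-1,1,2),K,np.array([im["k1"],0,0,0.])).reshape(-1,2)
    return np.c_[p,np.ones(len(p))]
def pts(im,uv,d=None):
    uv=np.asarray(uv,float).reshape(-1,2)
    if d is None: d=im["depth"][uv[:,1].astype(int),uv[:,0].astype(int)]
    c=rays(im,uv)*np.asarray(d)[:,None]
    return (c-im["t"])@np.asarray(im["R"])
def plane(im,uv,z):
    r=rays(im,uv)@np.asarray(im["R"]); o=-np.asarray(im["R"]).T@im["t"]
    return o+r*((z-o[2])/r[:,2])[:,None]
def proj(im,X):
    c=np.asarray(X,float).reshape(-1,3)@np.asarray(im["R"]).T+im["t"]; s=c[:,:2]/c[:,2:]
    s=s*(1+im["k1"]*(s**2).sum(1))[:,None]
    return s*[im["fx"],im["fy"]]+[im["cx"],im["cy"]]
E
python3 - <<'E'
from h import *
np.set_printoptions(precision=4,suppress=True)
for n in ("top","scene"):
    im=ctrl.get_image(n)
    for l in ("dish_red","dish_amber","dish_green","selector_grip","bottle_a","bottle_b","waste_tub","scope"):
        for r in ctrl.regions_of(n,l)[:4]:
            v,u=np.nonzero(r["pixels"]); P=pts(im,np.c_[u,v]); P=P[im["depth"][v,u]>0]
            print(n,l,round(r["confidence"],2),np.round(r["bbox"]),len(P),"med",np.median(P,0) if len(P) else "", "lo",np.percentile(P,3,0) if len(P) else "","hi",np.percentile(P,97,0) if len(P) else "")
            if 'dish' in l: 
                print('   plane20 from bbox centre',plane(im,[r["bbox"][:2]],.012)[0])
E
```

```text
top dish_red 0.98 [352. 211.  26.  22.] 469 med [ 0.6092 -0.0934  0.0189] lo [ 0.5841 -0.1188  0.0127] hi [ 0.6355 -0.0688  0.0232]
   plane20 from bbox centre [ 0.6131 -0.0968  0.012 ]
top dish_red 0.82 [433. 195.  27.  23.] 513 med [ 0.6462 -0.2929  0.0187] lo [ 0.6201 -0.3203  0.0069] hi [ 0.673  -0.2668  0.0237]
   plane20 from bbox centre [ 0.6481 -0.2951  0.012 ]
top dish_red 0.8 [430. 283.  29.  22.] 518 med [ 0.4356 -0.2714  0.0187] lo [ 0.4114 -0.2992  0.0104] hi [ 0.4617 -0.2439  0.0234]
   plane20 from bbox centre [ 0.4352 -0.279   0.012 ]
top dish_red 0.55 [520. 186.  69.  59.] 3164 med [ 0.6424 -0.4665  0.1319] lo [ 0.5895 -0.5318  0.0226] hi [ 0.7031 -0.417   0.1374]
   plane20 from bbox centre [ 0.6672 -0.5118  0.012 ]
top dish_amber 0.58 [470. 266.  22.  21.] 497 med [ 0.4764 -0.3708  0.0188] lo [ 0.45   -0.3963  0.0109] hi [ 0.5027 -0.3454  0.024 ]
   plane20 from bbox centre [ 0.4732 -0.3765  0.012 ]
top dish_green 0.58 [400. 241.  25.  22.] 462 med [ 0.537  -0.2082  0.0189] lo [ 0.5131 -0.2344  0.0129] hi [ 0.561  -0.1819  0.0243]
   plane20 from bbox centre [ 0.53
[... 2923 characters left out ...]
07 0.0114 0.0284] hi [0.724  0.2936 0.4316]
scene bottle_b 0.93 [368. 319.  35.  61.] 1216 med [ 0.7464 -0.1814  0.1004] lo [ 0.711  -0.1967  0.042 ] hi [ 0.7719 -0.1594  0.1419]
scene bottle_b 0.89 [361. 362.  42.  75.] 2271 med [ 0.7654 -0.2756  0.0881] lo [ 0.7327 -0.2894  0.0117] hi [ 0.7924 -0.245   0.1413]
scene bottle_b 0.41 [363. 163. 141. 228.] 15827 med [0.6349 0.1142 0.0754] lo [0.5107 0.0114 0.0284] hi [0.724  0.2936 0.4316]
scene waste_tub 0.67 [238. 430.  92.  99.] 7162 med [ 0.6601 -0.49    0.1333] lo [ 0.5946 -0.5377  0.0391] hi [ 0.7081 -0.4228  0.1374]
scene scope 0.59 [361. 162. 142. 228.] 15925 med [0.635  0.1147 0.0755] lo [0.5092 0.0114 0.0284] hi [0.724  0.2935 0.4313]
```

Run:
```python
from h import *
np.set_printoptions(precision=4,suppress=True)
v,u=np.mgrid[0:480,0:640]; uv=np.c_[u.ravel(),v.ravel()]
D=[]
for n in ("top","scene"):
    im=ctrl.get_image(n); P=pts(im,uv); ok=im["depth"].ravel()>0
    m=ok&(abs(P[:,2]-.072)<.006)&(P[:,0]>.45)&(P[:,0]<.80)&(P[:,1]>-.03)&(P[:,1]<.40)
    Q=P[m]; r=cv2.minAreaRect((Q[:,:2]*1000).astype(np.float32)); print(n,len(Q),r,Q[:,2].mean())
    big=cv2.resize(im["frame"],None,fx=4,fy=4,interpolation=cv2.INTER_CUBIC) 
    c=(600,560) if n=="top" else (1000,600)
    cv2.imwrite(f"pics/{n}_z.png",big[c[1]:c[1]+600,c[0]:c[0]+800])
    D.append(Q)
    m=ok&(P[:,2]>.013)&(P[:,2]<.027)&(np.hypot(P[:,0]-.65,P[:,1]+.295)<.045)
    Q=P[m]; print("dish",len(Q),cv2.minEnclosingCircle((Q[:,:2]*1000).astype(np.float32)),Q.mean(0))
Q=np.vstack(D); print(cv2.minAreaRect((Q[:,:2]*1000).astype(np.float32)))
a=np.zeros((440,360),np.uint8); a[((Q[:,1]+.03)*1000).astype(int),((Q[:,0]-.45)*1000).astype(int)]=255
cv2.imwrite("pics/deck.png",a)
```

```text
top 5962 ((591.6019287109375, 182.5825958251953), (320.3358154296875, 247.98513793945312), 75.0466079711914) 0.07083255769056306
dish 484 ((647.3475952148438, -294.1152038574219), 30.385223388671875) [ 0.6471 -0.2942  0.019 ]
scene 6246 ((592.609375, 181.06185913085938), (312.12445068359375, 262.64703369140625), 80.28378295898438) 0.07344326655939265
dish 743 ((649.5253295898438, -293.0987243652344), 31.1165771484375) [ 0.6504 -0.2952  0.0205]
((592.07568359375, 181.1532440185547), (312.12445068359375, 263.73004150390625), 80.28378295898438)
```

View pics/top_z.png

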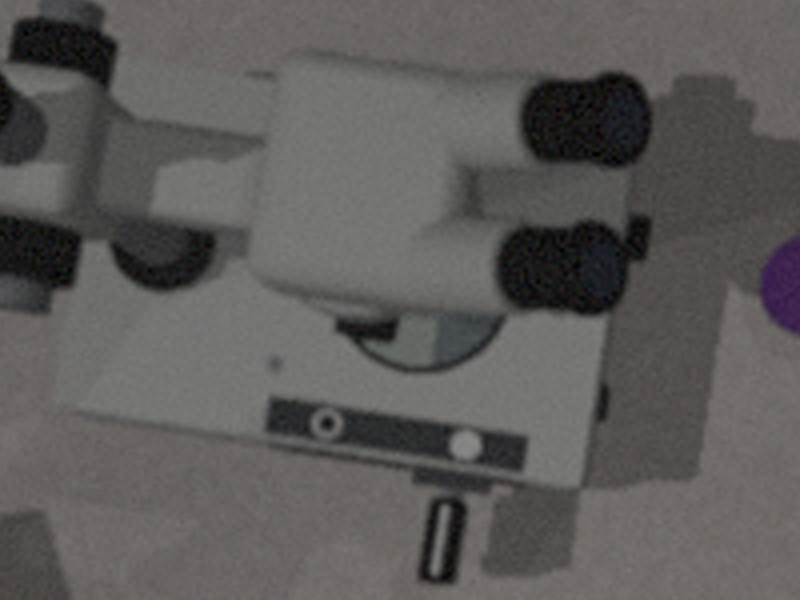

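View pics/scene_z.png

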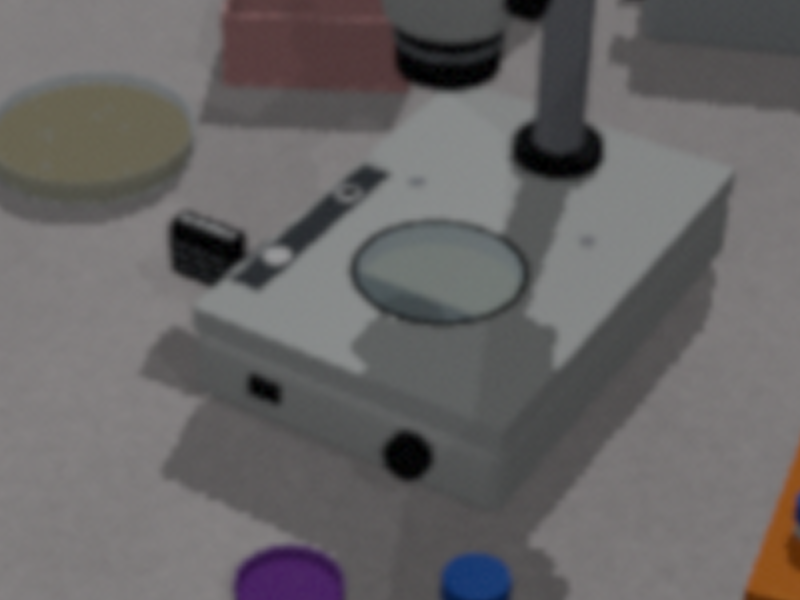

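View pics/deck.png

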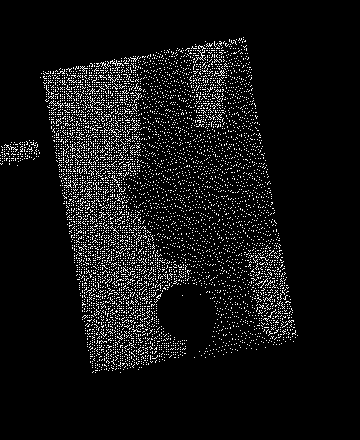

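Run:
```python
from h import *
np.set_printoptions(precision=4,suppress=True)
v,u=np.mgrid[0:480,0:640]; uv=np.c_[u.ravel(),v.ravel()]
D=[]
for n in ("top","scene"):
    im=ctrl.get_image(n); P=pts(im,uv); ok=im["depth"].ravel()>0
    m=ok&(abs(P[:,2]-.072)<.005)&(P[:,0]>.45)&(P[:,0]<.80)&(P[:,1]>-.03)&(P[:,1]<.40)
    Q=P[m]; a=np.zeros((480,640),np.uint8); a.ravel()[np.nonzero(m)[0]]=1
    nl,lab,st,_=cv2.connectedComponentsWithStats(a); k=1+st[1:,4].argmax(); Q=P[(lab==k).ravel()]
    if n=="scene":
        r=cv2.minAreaRect((Q[:,:2]*1000).astype(np.float32)); print(n,len(Q),r,cv2.boxPoints(r))
        c=np.array(r[0])/1000; b=cv2.boxPoints(r); 
        for i in range(4): 
            e=b[(i+1)%4]-b[i]
            if np.linalg.norm(e)>280 and e[1]>0: yaw=np.arctan2(-e[0],e[1]); ex=e/np.linalg.norm(e)
        org=c-.045*ex; print("yaw",yaw,np.degrees(yaw),"origin",org)
        # plate dark rim: threshold in crop
        img=cv2.cvtColor(im["frame"],cv2.COLOR_BGR2GRAY)
        print("plate ellipse centre on deck:",plane(im,[[360.,218.]],.072), "rim pts", plane(im,[[1352/4,868/4],[1528/4,870/4],[1440/4,820/4],[1440/4,922/4]],.072))
    if n=="top":
        g=plane(im,[[(600+443)/4,(560+540)/4],[(600+453)/4,(560+500)/4],[(600+433)/4,(560+582)/4]],.070); print("grip top",g)
        print("discs",plane(im,[[(600+326)/4,(560+423)/4],[(600+465)/4,(560+444)/4]],.072))
    else:
        g=plane(im,[[(1000+212)/4,(600+227)/4]],.070); print("grip top",g)
```

```text
grip top [[0.4612 0.1201 0.07  ]
 [0.4838 0.1141 0.07  ]
 [0.4375 0.126  0.07  ]]
discs [[0.529  0.1858 0.072 ]
 [0.5155 0.1067 0.072 ]]
scene 6044 ((618.4747314453125, 176.6227264404297), (311.6004638671875, 209.84861755371094), 80.18354034423828) [[488.5238  40.9924]
 [695.3      5.2148]
 [748.4257 312.2531]
 [541.6494 348.0307]]
yaw -0.17132972 -9.816469 origin [0.6108 0.1323]
plate ellipse centre on deck: [[0.6133 0.1329 0.072 ]] rim pts [[0.5636 0.1163 0.072 ]
 [0.6608 0.1551 0.072 ]
 [0.5944 0.1838 0.072 ]
 [0.6302 0.087  0.072 ]]
grip top [[0.4669 0.1252 0.07  ]]
```

The numbers agree with each other. The scope origin is about (0.611, 0.132) with yaw −9.8°, and the plate ellipse gives (0.613, 0.133). The red dish is at (0.649, −0.295). The selector is at q ≈ 5 mm. I'll plan the dish grasp at 42° tilt.

```bash
cat > plan.py <<'E'
from h import *
from scipy.spatial.transform import Rotation as Ro, Slerp
def tilted(az,tilt,flip=1):
    z=np.array([np.sin(tilt)*np.cos(az),np.sin(tilt)*np.sin(az),-np.cos(tilt)])
    x=flip*np.array([-np.sin(az),np.cos(az),0]); return np.c_[x,np.cross(z,x),z]
def rows(target_p,target_R,step=.045,turn=.14,n=None):
    o=ctrl.get_obs(); p=o["eef_pos"].copy(); R=Ro.from_euler("xyz",o["tool_rot"])
    T=Ro.from_matrix(target_R); rv=(R.inv()*T).as_rotvec(); d=np.linalg.norm(target_p-p)
    print("t",round(o["t"],2),"dist",d.round(4),"ang",np.linalg.norm(rv).round(3),"width",o["grip_width"].round(4),"F",o["force"].round(2),"j",o["joints"].round(2))
    k=n or int(max(np.ceil(d/step),np.ceil(np.linalg.norm(rv)/turn),1))
    p0,R0=p.copy(),R
    for i in range(1,k+1):
        pt=p0+(target_p-p0)*i/k; Rt=R0*Ro.from_rotvec(rv*i/k)
        dp=np.round(R.inv().apply(pt-p)*100,2); r=np.round((R.inv()*Rt).as_rotvec(),3)
        print('{"grip":G,"dp":%s,"rot":%s}'%(dp.tolist(),r.tolist())+("," if i%5 else "\n"))
        p=p+R.apply(dp/100); R=R*Ro.from_rotvec(r)
E
python3 - <<'E'
from plan import *
np.set_printoptions(precision=3,suppress=True)
print(ctrl.get_obs()["t"])
az=np.radians(-20); 
for f in (1,-1):
    T=tilted(az,np.radians(42),f); fw=np.array([np.cos(az),np.sin(az),0])
    rows(np.array([.649,-.295,0])+fw*.01+[0,0,.13],T)
E
```

```text
1.2Traceback (most recent call last):
  File "<stdin>", line 7, in <module>
  File "plan.py", line 9, in rows
    print("t",round(o["t"],2),"dist",d.round(4),"ang",np.linalg.norm(rv).round(3),"width",o["grip_width"].round(4),"F",o["force"].round(2),"j",o["joints"].round(2))
                                                                                          ^^^^^^^^^^^^^^^^^^^^^
AttributeError: 'float' object has no attribute 'round'
```

```bash
sed -i 's/o\["grip_width"\].round(4)/round(float(o["grip_width"]),4)/' plan.py
python3 - <<'E'
from plan import *
az=np.radians(-20); 
for f in (1,-1):
    T=tilted(az,np.radians(42),f); fw=np.array([np.cos(az),np.sin(az),0])
    rows(np.array([.649,-.295,0])+fw*.01+[0,0,.13],T)
E
```

```text
t 1.2 dist 0.5516 ang 2.532 width 0.0857 F [ 0.7   1.39 -0.37] j [-1.26  0.09  0.18  1.66  0.    1.57]
{"grip":G,"dp":[-0.35, -2.83, 0.53],"rot":[-0.016, 0.047, -0.123]},
{"grip":G,"dp":[-0.03, -2.87, 0.48],"rot":[-0.016, 0.048, -0.124]},
{"grip":G,"dp":[0.3, -2.85, 0.44],"rot":[-0.016, 0.047, -0.123]},
{"grip":G,"dp":[0.64, -2.8, 0.42],"rot":[-0.016, 0.048, -0.124]},
{"grip":G,"dp":[0.96, -2.71, 0.41],"rot":[-0.016, 0.047, -0.123]}

{"grip":G,"dp":[1.26, -2.58, 0.42],"rot":[-0.016, 0.047, -0.124]},
{"grip":G,"dp":[1.55, -2.41, 0.44],"rot":[-0.017, 0.048, -0.123]},
{"grip":G,"dp":[1.82, -2.22, 0.49],"rot":[-0.016, 0.047, -0.124]},
{"grip":G,"dp":[2.05, -1.98, 0.55],"rot":[-0.016, 0.047, -0.123]},
{"grip":G,"dp":[2.25, -1.72, 0.61],"rot":[-0.016, 0.048, -0.124]}

{"grip":G,"dp":[2.41, -1.45, 0.71],"rot":[-0.016, 0.047, -0.123]},
{"grip":G,"dp":[2.55, -1.15, 0.8],"rot":[-0.016, 0.048, -0.124]},
{"grip":G,"dp":[2.62, -0.85, 0.91],"rot":[-0.016, 0.047, -0.123]},
{"grip":G,"dp":[2.66, -0.53, 1.02],"rot":[-0.016, 0.048, -0.124]},
{"grip":G,"dp":[2.66, -0.22, 1.14],"rot":[-0.016, 0.047, -0.
[... 528 characters left out ...]
 -3.96, 1.19],"rot":[0.054, 0.018, 0.048]},
{"grip":G,"dp":[-1.15, -3.84, 1.39],"rot":[0.054, 0.019, 0.048]},
{"grip":G,"dp":[-1.37, -3.7, 1.56],"rot":[0.055, 0.018, 0.048]}

{"grip":G,"dp":[-1.56, -3.54, 1.74],"rot":[0.054, 0.019, 0.048]},
{"grip":G,"dp":[-1.77, -3.36, 1.9],"rot":[0.054, 0.018, 0.048]},
{"grip":G,"dp":[-1.96, -3.17, 2.03],"rot":[0.055, 0.019, 0.048]},
{"grip":G,"dp":[-2.14, -2.95, 2.17],"rot":[0.054, 0.018, 0.049]},
{"grip":G,"dp":[-2.33, -2.72, 2.28],"rot":[0.054, 0.019, 0.048]}

{"grip":G,"dp":[-2.49, -2.48, 2.37],"rot":[0.055, 0.018, 0.048]},
{"grip":G,"dp":[-2.65, -2.22, 2.46],"rot":[0.054, 0.018, 0.048]},
{"grip":G,"dp":[-2.8, -1.96, 2.52],"rot":[0.054, 0.019, 0.048]},
```

Emit:
{"name": "move_arm", "arguments": {
  "plan": [
    {"grip":0,"dp":[0,0,0],"rot":[0,0,0.14]},
    {"grip":0,"dp":[-0.5,-4.1,0.8],"rot":[0,0,0]}
  ],
  "squeeze": 30
}}

```text
t: 1.4
eef_pos: [0.2031, -0.5141, 0.2242]
tool_rot: [3.141, -0.002, -1.414]
force: [0.5, -0.9, -0.9]
grip_width: 0.0853
```

Run:
```python
from plan import *
az=np.radians(-20); 
for f in (1,-1):
    print()
    T=tilted(az,np.radians(42),f); fw=np.array([np.cos(az),np.sin(az),0])
    rows(np.array([.649,-.295,0])+fw*.01+[0,0,.13],T)
```

```text
t 1.4 dist 0.5126 ang 2.669 width 0.0853 F [ 0.49 -0.87 -0.93] j [-1.19  0.09  0.16  1.64 -0.    1.79]
{"grip":G,"dp":[-0.71, -2.42, 0.47],"rot":[-0.012, 0.048, -0.124]},
{"grip":G,"dp":[-0.43, -2.49, 0.41],"rot":[-0.012, 0.047, -0.124]},
{"grip":G,"dp":[-0.13, -2.53, 0.37],"rot":[-0.012, 0.048, -0.124]},
{"grip":G,"dp":[0.16, -2.54, 0.34],"rot":[-0.013, 0.047, -0.124]},
{"grip":G,"dp":[0.47, -2.5, 0.32],"rot":[-0.012, 0.048, -0.124]}

{"grip":G,"dp":[0.75, -2.43, 0.32],"rot":[-0.012, 0.048, -0.124]},
{"grip":G,"dp":[1.03, -2.32, 0.33],"rot":[-0.012, 0.047, -0.125]},
{"grip":G,"dp":[1.3, -2.18, 0.36],"rot":[-0.012, 0.048, -0.124]},
{"grip":G,"dp":[1.54, -2.01, 0.41],"rot":[-0.013, 0.048, -0.124]},
{"grip":G,"dp":[1.75, -1.81, 0.46],"rot":[-0.012, 0.047, -0.124]}

{"grip":G,"dp":[1.94, -1.59, 0.52],"rot":[-0.012, 0.048, -0.124]},
{"grip":G,"dp":[2.1, -1.34, 0.61],"rot":[-0.012, 0.048, -0.124]},
{"grip":G,"dp":[2.22, -1.08, 0.69],"rot":[-0.012, 0.047, -0.124]},
{"grip":G,"dp":[2.3, -0.81, 0.79],"rot":[-0.012, 0.048, -0.124]},
{"grip":G,"dp":[2.34, -0.54, 0.9],"rot":[-0.013, 0.047, -0.1
[... 509 characters left out ...]
ip":G,"dp":[-1.36, -3.92, 1.0],"rot":[0.06, 0.016, 0.041]},
{"grip":G,"dp":[-1.53, -3.8, 1.21],"rot":[0.059, 0.015, 0.04]},
{"grip":G,"dp":[-1.71, -3.66, 1.4],"rot":[0.06, 0.015, 0.04]},
{"grip":G,"dp":[-1.86, -3.5, 1.6],"rot":[0.06, 0.015, 0.04]}

{"grip":G,"dp":[-2.03, -3.31, 1.76],"rot":[0.06, 0.016, 0.041]},
{"grip":G,"dp":[-2.19, -3.12, 1.93],"rot":[0.059, 0.015, 0.04]},
{"grip":G,"dp":[-2.34, -2.91, 2.07],"rot":[0.06, 0.015, 0.04]},
{"grip":G,"dp":[-2.49, -2.69, 2.21],"rot":[0.06, 0.016, 0.041]},
{"grip":G,"dp":[-2.63, -2.44, 2.31],"rot":[0.06, 0.015, 0.04]}

{"grip":G,"dp":[-2.75, -2.2, 2.42],"rot":[0.059, 0.015, 0.04]},
{"grip":G,"dp":[-2.88, -1.94, 2.49],"rot":[0.06, 0.015, 0.041]},
```

Run:
```python
from plan import *
rows(np.array([.53,-.27,.23]),tilted(np.radians(-20),0.001,1),turn=.148)
```

```text
t 1.4 dist 0.408 ang 2.636 width 0.0853 F [ 0.49 -0.87 -0.93] j [-1.19  0.09  0.16  1.64 -0.    1.79]
{"grip":G,"dp":[-1.06, -2.01, -0.04],"rot":[0.0, 0.0, -0.146]},
{"grip":G,"dp":[-0.75, -2.13, -0.03],"rot":[0.0, 0.0, -0.147]},
{"grip":G,"dp":[-0.43, -2.23, -0.04],"rot":[0.0, 0.0, -0.146]},
{"grip":G,"dp":[-0.1, -2.26, -0.03],"rot":[0.0, 0.0, -0.147]},
{"grip":G,"dp":[0.23, -2.26, -0.04],"rot":[0.001, 0.001, -0.146]}

{"grip":G,"dp":[0.55, -2.2, -0.03],"rot":[-0.0, -0.0, -0.147]},
{"grip":G,"dp":[0.87, -2.09, -0.03],"rot":[-0.0, -0.0, -0.146]},
{"grip":G,"dp":[1.17, -1.94, -0.04],"rot":[0.0, -0.0, -0.146]},
{"grip":G,"dp":[1.44, -1.76, -0.03],"rot":[0.0, -0.0, -0.147]},
{"grip":G,"dp":[1.67, -1.52, -0.03],"rot":[0.001, -0.0, -0.146]}

{"grip":G,"dp":[1.88, -1.26, -0.03],"rot":[-0.0, -0.0, -0.147]},
{"grip":G,"dp":[2.05, -0.98, -0.03],"rot":[-0.0, -0.0, -0.146]},
{"grip":G,"dp":[2.17, -0.66, -0.03],"rot":[-0.0, -0.0, -0.147]},
{"grip":G,"dp":[2.24, -0.35, -0.04],"rot":[0.0, 0.0, -0.146]},
{"grip":G,"dp":[2.26, -0.01, -0.03],"rot":[0.0, 0.0, -0.146]}

{"grip":G,"dp":[2.25, 0.32, -0.03],"rot":[0.0, 0.0, -0.147]},
{"grip":G,"dp":[2.17, 0.64, -0.03],"rot":[0.0, 0.0, -0.146]},
{"grip":G,"dp":[2.06, 0.96, -0.03],"rot":[0.001, 0.001, -0.147]},
```

Emit:
{"name": "move_arm", "arguments": {
  "plan": [
    {"grip":0,"dp":[-1.1,-2.0,0],"rot":[0,0,-0.146]},
    {"grip":0,"dp":[-0.8,-2.1,0],"rot":[0,0,-0.146]},
    {"grip":0,"dp":[-0.4,-2.2,0],"rot":[0,0,-0.146]},
    {"grip":0,"dp":[-0.1,-2.3,0],"rot":[0,0,-0.146]},
    {"grip":0,"dp":[0.2,-2.3,0],"rot":[0,0,-0.146]}
  ]
}}

```text
t: 1.9
eef_pos: [0.2959, -0.4426, 0.2233]
tool_rot: [-3.142, -0.0, -0.669]
force: [0.0, -0.6, -0.7]
grip_width: 0.0853
```

Emit:
{"name": "move_arm", "arguments": {
  "plan": [
    {"grip":0,"dp":[0.6,-2.2,0],"rot":[0,0,-0.146]},
    {"grip":0,"dp":[0.9,-2.1,0],"rot":[0,0,-0.146]},
    {"grip":0,"dp":[1.2,-1.9,0],"rot":[0,0,-0.146]},
    {"grip":0,"dp":[1.4,-1.8,0],"rot":[0,0,-0.146]},
    {"grip":0,"dp":[1.7,-1.5,0],"rot":[0,0,-0.146]}
  ]
}}

```text
t: 2.4
eef_pos: [0.387, -0.3747, 0.2233]
tool_rot: [3.142, -0.0, 0.061]
force: [-0.6, 0.6, -0.4]
grip_width: 0.0855
```

Emit:
{"name": "move_arm", "arguments": {
  "plan": [
    {"grip":0,"dp":[1.9,-1.3,0],"rot":[0,0,-0.146]},
    {"grip":0,"dp":[2.0,-1.0,0],"rot":[0,0,-0.146]},
    {"grip":0,"dp":[2.2,-0.7,0],"rot":[0,0,-0.146]},
    {"grip":0,"dp":[2.2,-0.4,0],"rot":[0,0,-0.146]},
    {"grip":0,"dp":[2.3,0,0],"rot":[0,0,-0.146]}
  ]
}}

```text
t: 2.9
eef_pos: [0.4771, -0.3052, 0.2233]
tool_rot: [3.142, -0.0, 0.791]
force: [0.4, -0.5, -0.0]
grip_width: 0.0855
```

Run:
```python
from plan import *
az=np.radians(-20); T=tilted(az,np.radians(42),1); fw=np.array([np.cos(az),np.sin(az),0])
rows(np.array([.649,-.295,0])+fw*.01+[0,0,.13],T)
```

```text
t 2.9 dist 0.204 ang 0.845 width 0.0855 F [ 0.41 -0.51 -0.02] j [-0.57  0.12  0.2   1.65 -0.    0.21]
{"grip":G,"dp":[1.89, 1.77, 1.33],"rot":[-0.103, 0.023, -0.059]},
{"grip":G,"dp":[1.75, 1.73, 1.56],"rot":[-0.103, 0.022, -0.059]},
{"grip":G,"dp":[1.62, 1.66, 1.77],"rot":[-0.103, 0.023, -0.058]},
{"grip":G,"dp":[1.48, 1.56, 1.97],"rot":[-0.103, 0.022, -0.059]},
{"grip":G,"dp":[1.35, 1.43, 2.15],"rot":[-0.103, 0.023, -0.059]}

{"grip":G,"dp":[1.21, 1.27, 2.33],"rot":[-0.103, 0.022, -0.059]},
{"grip":G,"dp":[1.1, 1.1, 2.47],"rot":[-0.103, 0.023, -0.058]},
```

Emit:
{"name": "move_arm", "arguments": {
  "plan": [
    {"grip":0,"dp":[1.9,1.8,1.3],"rot":[-0.103,0.023,-0.059]},
    {"grip":0,"dp":[1.7,1.7,1.6],"rot":[-0.103,0.022,-0.059]},
    {"grip":0,"dp":[1.6,1.7,1.8],"rot":[-0.103,0.023,-0.058]},
    {"grip":0,"dp":[1.5,1.6,2.0],"rot":[-0.103,0.022,-0.059]},
    {"grip":0,"dp":[1.4,1.4,2.1],"rot":[-0.103,0.023,-0.059]}
  ]
}}

```text
t: 3.4
eef_pos: [0.6074, -0.3016, 0.1569]
tool_rot: [2.612, -0.032, 1.098]
force: [-0.2, -1.4, -0.6]
grip_width: 0.0855
```

Emit:
{"name": "move_arm", "arguments": {
  "plan": [
    {"grip":0,"dp":[1.2,1.3,2.3],"rot":[-0.103,0.022,-0.059]},
    {"grip":0,"dp":[1.1,1.1,2.5],"rot":[-0.103,0.023,-0.058]}
  ]
}}

```text
t: 3.6
eef_pos: [0.6593, -0.3001, 0.1307]
tool_rot: [2.403, 0.001, 1.218]
force: [1.3, -0.6, -1.2]
grip_width: 0.0854
```

Run:
```python
from plan import *
az=np.radians(-20); T=tilted(az,np.radians(42),1); fw=np.array([np.cos(az),np.sin(az),0])
for n in ("wrist","scene","top"):
    im=ctrl.get_image(n); cv2.imwrite(f"pics/{n}1.png",im["frame"])
    for r in ctrl.regions_of(n,"dish_red")[:5]:
        v,u=np.nonzero(r["pixels"]); P=pts(im,np.c_[u,v]); ok=im["depth"][v,u]>0
        hsv=cv2.cvtColor(im["frame"],cv2.COLOR_BGR2HSV)[v,u]
        P=P[ok]; Q=P[(P[:,2]>.01)&(P[:,2]<.03)]
        print(n,round(r["confidence"],2),np.round(r["bbox"]),np.median(hsv,0),np.median(P,0).round(4),(Q.max(0)+Q.min(0)).round(4)/2 if len(Q) else "")
rows(np.array([.649,-.295,0])+fw*.01+[0,0,.05],T,step=.03)
```

```text
wrist 0.66 [324.  99. 102.  99.] [174.  99. 121.] [ 0.6412 -0.2918  0.0191] [ 0.6491  -0.29435  0.0159 ]
scene 0.89 [298. 376.  31.  32.] [176.   67.5  94. ] [ 0.6517 -0.2984  0.0205] [ 0.64925 -0.29335  0.01795]
scene 0.63 [206. 331.  30.  27.] [110. 215. 117.] [ 0.4391 -0.2751  0.0201] [ 0.43485 -0.2712   0.0176 ]
scene 0.58 [323. 299.  30.  28.] [138. 160. 100.] [ 0.6187 -0.0983  0.021 ] [ 0.6135  -0.09425  0.0177 ]
top 0.59 [352. 211.  24.  26.] [138. 137.  79.] [ 0.6111 -0.0949  0.0189] [ 0.61085 -0.09425  0.01825]
top 0.4 [438. 187.  11.   4.] [40. 15. 87.] [ 0.6686 -0.3103  0.0183] [ 0.6666 -0.3081  0.0183]
t 3.9 dist 0.0824 ang 0.007 width 0.0853 F [ 0.29 -0.03 -0.65] j [-0.45 -0.16 -0.47  0.53  0.07 -0.07]
{"grip":G,"dp":[0.08, -1.87, 2.01],"rot":[-0.0, 0.001, -0.002]},
{"grip":G,"dp":[0.08, -1.87, 2.01],"rot":[-0.0, 0.002, -0.002]},
{"grip":G,"dp":[0.08, -1.86, 2.02],"rot":[-0.0, 0.001, -0.002]},
```

View pics/wrist1.png

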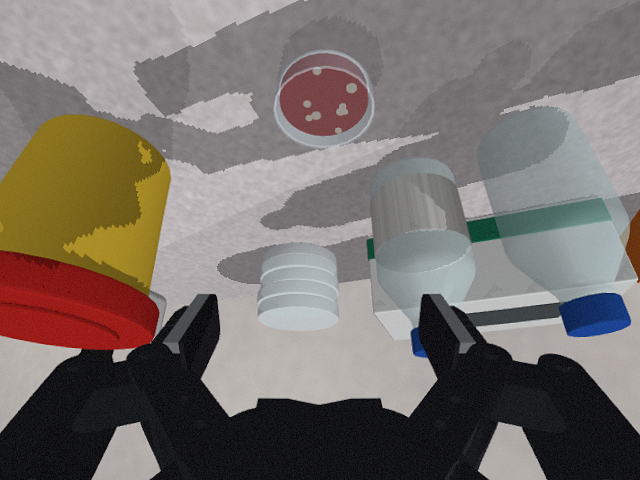

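View pics/scene1.png

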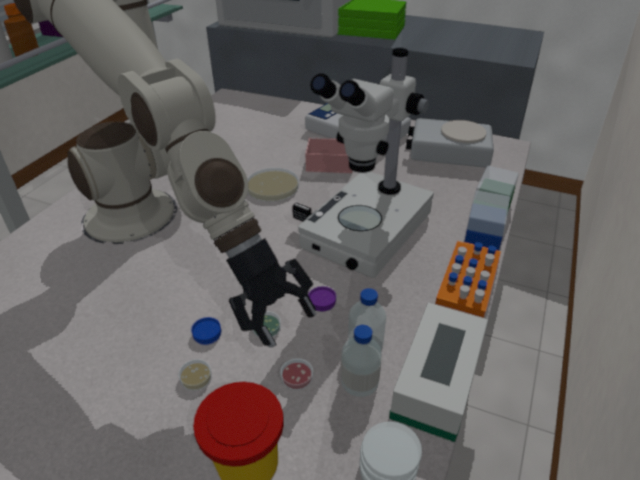

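The wrist view shows the red dish at (324,99), centred between the fingers. The bottles and tub are clear of the descent. I measure the dish at (0.649, −0.294), so I'll descend.

Emit:
{"name": "move_arm", "arguments": {
  "plan": [
    {"grip":0,"dp":[0.1,-1.9,2.0],"rot":[0,0.001,-0.002]},
    {"grip":0,"dp":[0.1,-1.9,2.0],"rot":[0,0.002,-0.002]},
    {"grip":0,"dp":[0.1,-1.8,2.0],"rot":[0,0.001,-0.002]}
  ]
}}

```text
t: 4.2
eef_pos: [0.6589, -0.2981, 0.0497]
tool_rot: [2.407, 0.001, 1.222]
force: [-0.1, 0.0, -0.0]
grip_width: 0.0855
```

Run:
```python
from plan import *
az=np.radians(-20); T=tilted(az,np.radians(42),1); fw=np.array([np.cos(az),np.sin(az),0])
rows(np.array([.649,-.294,0])+fw*.01+[0,0,.008],T,step=.015)
im=ctrl.get_image("wrist"); cv2.imwrite("pics/wrist2.png",im["frame"])
```

```text
t 4.2 dist 0.0417 ang 0.001 width 0.0855 F [-0.15  0.04 -0.04] j [-0.45 -0.09 -0.58  0.36  0.07 -0.08]
{"grip":G,"dp":[0.02, -0.95, 1.02],"rot":[0.0, 0.0, 0.0]},
{"grip":G,"dp":[0.02, -0.95, 1.01],"rot":[0.001, 0.0, 0.0]},
{"grip":G,"dp":[0.01, -0.94, 1.02],"rot":[0.0, 0.0, 0.0]},
```

View pics/wrist2.png

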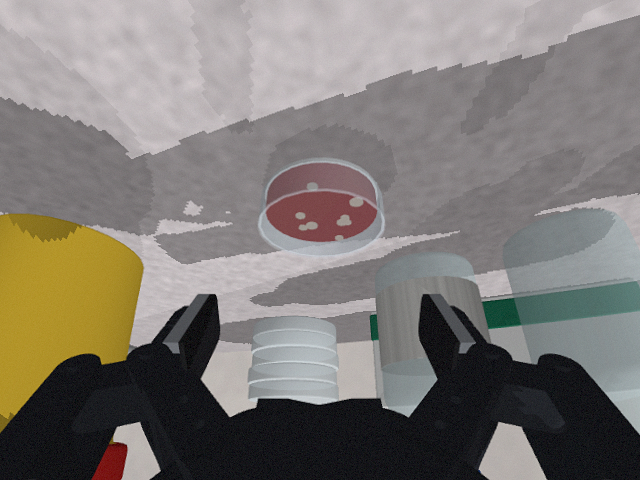

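The dish is still centred at (321,205). The camera picture is upside down, so the fingers are above it and the rest of the descent is clear.

Emit:
{"name": "move_arm", "arguments": {
  "plan": [
    {"grip":0,"dp":[0,-0.95,1.0],"rot":[0,0,0]},
    {"grip":0,"dp":[0,-0.95,1.0],"rot":[0,0,0]},
    {"grip":0,"dp":[0,-0.95,1.0],"rot":[0,0,0]}
  ]
}}

```text
t: 4.55
eef_pos: [0.6582, -0.2979, 0.0089]
tool_rot: [2.407, 0.001, 1.222]
force: [0.3, 0.7, 0.3]
grip_width: 0.0855
```

Run:
```python
from plan import *
im=ctrl.get_image("wrist"); cv2.imwrite("pics/wrist3.png",im["frame"])
print(ctrl.get_obs()["eef_pos"],ctrl.get_obs()["force"])
```

```text
[ 0.65673337 -0.29719277  0.00558204] [-1.48738364e+00  1.29454460e-03 -2.08538356e+00]
```

View pics/wrist3.png

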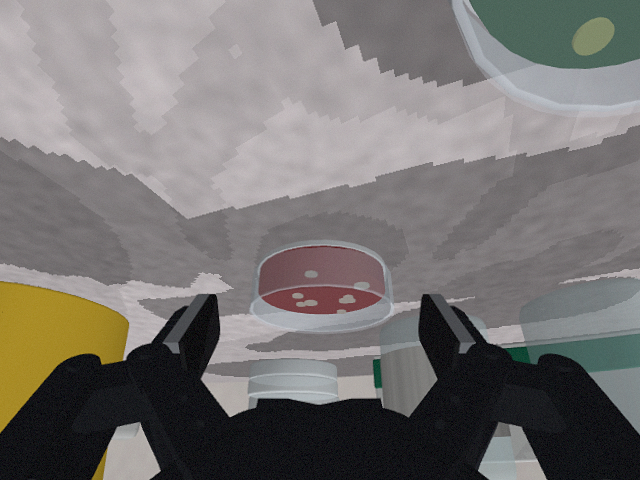

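Run:
```python
from plan import *
np.set_printoptions(precision=4,suppress=True)
o=ctrl.get_obs(); print(o["t"],o["eef_pos"],o["tool_rot"],o["force"],o["qvel"])
R=Ro.from_euler("xyz",o["tool_rot"]).as_matrix()
for h in (0,.01,.02): print(h,"in tool:",R.T@(np.array([.649,-.294,h])-o["eef_pos"]))
im=ctrl.get_image("wrist"); o=ctrl.get_obs(); print(o["t"],o["eef_pos"])
C=-np.asarray(im["R"]).T@im["t"]; print("cam in tool",R.T@(C-o["eef_pos"]),"axis",R.T@np.asarray(im["R"])[2])
# finger tips from depth
for a,b in ((180,225),(415,470)):
    v,u=np.mgrid[290:350,a:b]; P=(pts(im,np.c_[u.ravel(),v.ravel()])-o["eef_pos"])@R; d=im["depth"][v,u].ravel()
    m=(d>0)&(d<.25)&(abs(P[:,0])<.07); print(P[m].min(0),P[m].max(0),m.sum())
```

```text
4.6 [ 0.6567 -0.2972  0.0056] [2.4112 0.0002 1.2218] [-1.4874  0.0013 -2.0854] [ 0.0007 -0.0081 -0.0025  0.0566  0.0007 -0.0017]
0 in tool: [ 0.0004 -0.01   -0.0014]
0.01 in tool: [ 0.0004 -0.0033 -0.0089]
0.02 in tool: [ 0.0004  0.0034 -0.0163]
4.65 [ 0.6567 -0.2972  0.0062]
cam in tool [-0.0009 -0.0745 -0.1403] axis [-0.0004  0.2935  0.956 ]
[-0.07   -0.0119 -0.0495] [-0.043   0.071   0.0728] 2535
[ 0.0408 -0.0121 -0.054 ] [0.0699 0.0474 0.0434] 3022
```

Emit:
{"name": "move_arm", "arguments": {
  "plan": [
    {"grip":0.15,"dp":[0,0,0],"rot":[0,0,0]},
    {"grip":0.25,"dp":[0,0,0],"rot":[0,0,0]},
    {"grip":0.4,"dp":[0,0,0],"rot":[0,0,0]},
    {"grip":0.5,"dp":[0,0,0],"rot":[0,0,0]},
    {"grip":0.5,"dp":[0,0,0],"rot":[0,0,0]}
  ],
  "squeeze": 30
}}

```text
t: 5.15
eef_pos: [0.658, -0.2975, 0.0089]
tool_rot: [2.406, 0.001, 1.223]
force: [-3.5, 0.3, 7.2]
grip_width: 0.0586
```

Run:
```python
from plan import *
im=ctrl.get_image("wrist"); cv2.imwrite("pics/wrist4.png",im["frame"])
o=ctrl.get_obs();print(o["t"],o["eef_pos"],o["tool_rot"],o["force"],o["grip_width"])
```

```text
5.2 [ 0.65803687 -0.29748632  0.00899345] [2.40562219e+00 9.42305154e-04 1.22265230e+00] [-3.02650214 -0.27660395  6.18106825] 0.058827193115125326
```

View pics/wrist4.png

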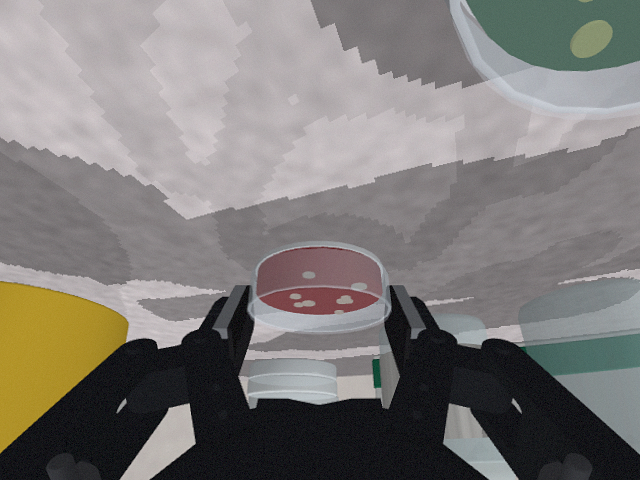

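The width is 58.8 mm, so the dish is held at (320,285) between the pads. I'll lift gently and check.

Run:
```python
from plan import *
o=ctrl.get_obs();T=Ro.from_euler("xyz",o["tool_rot"]).as_matrix()
rows(o["eef_pos"]+[0,0,.03],T,n=5)
```

```text
t 5.2 dist 0.03 ang 0.0 width 0.0588 F [-3.03 -0.28  6.18] j [-0.45 -0.05 -0.62  0.26  0.07 -0.08]
{"grip":G,"dp":[-0.0, 0.4, -0.44],"rot":[0.0, 0.0, -0.0]},
{"grip":G,"dp":[-0.0, 0.41, -0.45],"rot":[0.0, 0.0, 0.0]},
{"grip":G,"dp":[-0.0, 0.4, -0.44],"rot":[-0.0, 0.0, 0.0]},
{"grip":G,"dp":[-0.0, 0.4, -0.45],"rot":[-0.0, 0.0, 0.0]},
{"grip":G,"dp":[-0.0, 0.4, -0.44],"rot":[-0.0, 0.0, 0.0]}
```

Emit:
{"name": "move_arm", "arguments": {
  "plan": [
    {"grip":0.5,"dp":[0,0.2,-0.22],"rot":[0,0,0]},
    {"grip":0.5,"dp":[0,0.4,-0.45],"rot":[0,0,0]},
    {"grip":0.5,"dp":[0,0.4,-0.45],"rot":[0,0,0]},
    {"grip":0.5,"dp":[0,0.4,-0.45],"rot":[0,0,0]},
    {"grip":0.5,"dp":[0,0.4,-0.45],"rot":[0,0,0]}
  ]
}}

```text
t: 5.7
eef_pos: [0.6569, -0.2968, 0.0343]
tool_rot: [2.409, 0.001, 1.223]
force: [0.3, 0.6, -1.2]
grip_width: 0.0587
```

Run:
```python
from plan import *
np.set_printoptions(precision=4,suppress=True)
im=ctrl.get_image("wrist"); cv2.imwrite("pics/wrist5.png",im["frame"])
o=ctrl.get_obs();print(o["t"],o["eef_pos"],o["tool_rot"],o["force"],o["grip_width"])
R=Ro.from_euler("xyz",o["tool_rot"]).as_matrix()
for n in ("wrist","scene"):
    if n!="wrist": im=ctrl.get_image(n)
    for r in ctrl.regions_of(n,"dish_red")[:2]:
        v,u=np.nonzero(r["pixels"]); P=pts(im,np.c_[u,v])[im["depth"][v,u]>0]
        print(n,round(r["confidence"],2),np.round(r["bbox"]),(P.max(0)+P.min(0))/2,P.min(0),P.max(0))
```

```text
5.75 [ 0.6575 -0.2971  0.0357] [2.4071 0.0008 1.2229] [1.365  0.8249 0.9793] 0.058571949065402765
wrist 0.68 [319. 287. 148.  96.] [ 0.7286 -0.3338  0.022 ] [ 0.6172 -0.4028 -0.0014] [ 0.84   -0.2648  0.0453]
wrist 0.59 [ 72. 347. 144. 216.] [ 0.6844 -0.4542  0.0499] [ 0.5683 -0.5729 -0.0014] [ 0.8006 -0.3355  0.1012]
scene 0.92 [298. 367.  29.  32.] [ 0.6493 -0.2932  0.0387] [ 0.6194 -0.3237  0.0267] [ 0.6792 -0.2627  0.0506]
scene 0.91 [323. 298.  30.  26.] [ 0.6111 -0.0866  0.0121] [ 0.5788 -0.1265 -0.0011] [ 0.6434 -0.0467  0.0254]
```

View pics/wrist5.png

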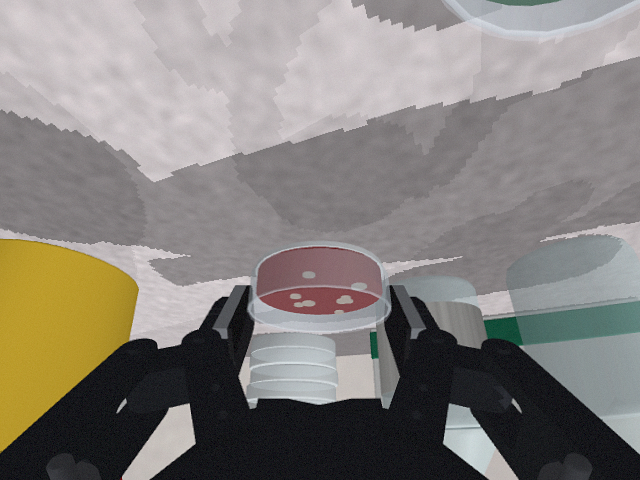

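The dish is held level: the scene camera puts its underside at z 0.027, matching the lift. I'll carry it to a point in front of the stage.

```bash
cat >> plan.py <<'E'
AZ=-0.1705; EX=np.array([np.cos(AZ),np.sin(AZ),0]); EY=np.array([-np.sin(AZ),np.cos(AZ),0]); O=np.array([.612,.1325,0])
def S(x,y,z): return O+EX*x+EY*y+[0,0,z]
E
python3 - <<'E'
from plan import *
az=np.radians(-20)
rows(np.array([.57,-.26,.17]),tilted(az,np.radians(42),1),step=.033)
E
```

```text
t 5.9 dist 0.1657 ang 0.001 width 0.0585 F [ 0.09  0.11 -1.24] j [-0.45 -0.08 -0.6   0.32  0.07 -0.08]
{"grip":G,"dp":[0.08, 0.35, -2.74],"rot":[-0.0, -0.0, 0.0]},
{"grip":G,"dp":[0.08, 0.35, -2.74],"rot":[-0.0, -0.0, 0.0]},
{"grip":G,"dp":[0.08, 0.35, -2.73],"rot":[-0.0, -0.0, 0.001]},
{"grip":G,"dp":[0.09, 0.35, -2.74],"rot":[-0.0, -0.0, -0.0]},
{"grip":G,"dp":[0.08, 0.36, -2.74],"rot":[-0.0, -0.0, 0.0]}

{"grip":G,"dp":[0.08, 0.35, -2.74],"rot":[-0.0, -0.0, 0.0]},
```

Emit:
{"name": "move_arm", "arguments": {
  "plan": [
    {"grip":0.5,"dp":[0,0.2,-1.2],"rot":[0,0,0]},
    {"grip":0.5,"dp":[0.1,0.35,-2.5],"rot":[0,0,0]},
    {"grip":0.5,"dp":[0.1,0.35,-3.0],"rot":[0,0,0]},
    {"grip":0.5,"dp":[0.1,0.35,-3.0],"rot":[0,0,0]},
    {"grip":0.5,"dp":[0.1,0.35,-3.0],"rot":[0,0,0]}
  ]
}}

```text
t: 6.4
eef_pos: [0.5884, -0.2675, 0.1398]
tool_rot: [2.409, 0.001, 1.223]
force: [0.8, -0.3, -0.5]
grip_width: 0.059
```

Run:
```python
from plan import *
rows(S(-.18+.0096,0,.14),tilted(AZ,np.radians(42),1),step=.035)
```

```text
t 6.4 dist 0.4526 ang 0.177 width 0.059 F [ 0.81 -0.29 -0.52] j [-0.46 -0.37 -0.62  0.59  0.07 -0.08]
{"grip":G,"dp":[2.72, -1.61, -1.45],"rot":[-0.0, 0.009, -0.01]},
{"grip":G,"dp":[2.76, -1.58, -1.43],"rot":[-0.0, 0.009, -0.01]},
{"grip":G,"dp":[2.78, -1.56, -1.4],"rot":[-0.0, 0.009, -0.01]},
{"grip":G,"dp":[2.81, -1.53, -1.38],"rot":[-0.0, 0.01, -0.01]},
{"grip":G,"dp":[2.83, -1.49, -1.35],"rot":[-0.0, 0.009, -0.011]}

{"grip":G,"dp":[2.87, -1.47, -1.32],"rot":[-0.0, 0.009, -0.01]},
{"grip":G,"dp":[2.89, -1.44, -1.3],"rot":[-0.0, 0.009, -0.01]},
{"grip":G,"dp":[2.92, -1.41, -1.27],"rot":[-0.0, 0.009, -0.01]},
{"grip":G,"dp":[2.94, -1.38, -1.25],"rot":[-0.0, 0.009, -0.01]},
{"grip":G,"dp":[2.97, -1.35, -1.21],"rot":[-0.001, 0.01, -0.01]}

{"grip":G,"dp":[2.99, -1.32, -1.19],"rot":[0.0, 0.009, -0.01]},
{"grip":G,"dp":[3.02, -1.29, -1.17],"rot":[0.0, 0.009, -0.01]},
{"grip":G,"dp":[3.04, -1.26, -1.13],"rot":[0.0, 0.009, -0.011]},
```

Emit:
{"name": "move_arm", "arguments": {
  "plan": [
    {"grip":0.5,"dp":[1.4,-0.8,-0.7],"rot":[0,0.009,-0.01]},
    {"grip":0.5,"dp":[2.7,-1.6,-1.4],"rot":[0,0.009,-0.01]},
    {"grip":0.5,"dp":[2.8,-1.6,-1.4],"rot":[0,0.009,-0.01]},
    {"grip":0.5,"dp":[2.8,-1.5,-1.4],"rot":[0,0.01,-0.01]},
    {"grip":0.5,"dp":[2.8,-1.5,-1.4],"rot":[0,0.009,-0.011]}
  ]
}}

```text
t: 6.9
eef_pos: [0.5381, -0.1189, 0.1389]
tool_rot: [2.409, 0.0, 1.292]
force: [1.1, -0.1, -1.1]
grip_width: 0.0584
```

Emit:
{"name": "move_arm", "arguments": {
  "plan": [
    {"grip":0.5,"dp":[2.9,-1.5,-1.3],"rot":[0,0.009,-0.01]},
    {"grip":0.5,"dp":[2.9,-1.4,-1.3],"rot":[0,0.009,-0.01]},
    {"grip":0.5,"dp":[2.9,-1.4,-1.3],"rot":[0,0.009,-0.01]},
    {"grip":0.5,"dp":[2.9,-1.4,-1.2],"rot":[0,0.009,-0.01]},
    {"grip":0.5,"dp":[3.0,-1.3,-1.2],"rot":[0,0.01,-0.01]}
  ]
}}

```text
t: 7.4
eef_pos: [0.4834, 0.0459, 0.1391]
tool_rot: [2.408, -0.001, 1.36]
force: [0.9, -0.1, -0.3]
grip_width: 0.0586
```

Run:
```python
from plan import *
rows(S(-.18+.0096,0,.14),tilted(AZ,np.radians(42),1),step=.03)
```

```text
t 7.4 dist 0.122 ang 0.041 width 0.0586 F [ 0.92 -0.1  -0.32] j [ 0.28 -0.8  -0.85  0.85 -0.32  0.38]
{"grip":G,"dp":[2.09, -0.92, -0.85],"rot":[0.0, 0.005, -0.006]},
{"grip":G,"dp":[2.11, -0.91, -0.84],"rot":[0.0, 0.006, -0.006]},
{"grip":G,"dp":[2.11, -0.89, -0.83],"rot":[0.0, 0.005, -0.006]},
{"grip":G,"dp":[2.12, -0.88, -0.81],"rot":[0.0, 0.005, -0.007]},
{"grip":G,"dp":[2.14, -0.87, -0.81],"rot":[0.001, 0.006, -0.006]}
```

Joint 2 is at −0.80, near its −0.85 limit, so I won't retreat any further. I'll go across at scope x ≈ −0.11 instead.

Run:
```python
from plan import *
rows(S(-.09,0,.125),tilted(AZ,np.radians(42),1),step=.025)
```

```text
t 7.4 dist 0.1103 ang 0.041 width 0.0586 F [ 0.92 -0.1  -0.32] j [ 0.28 -0.8  -0.85  0.85 -0.32  0.38]
{"grip":G,"dp":[2.16, 0.07, 0.45],"rot":[0.0, 0.005, -0.006]},
{"grip":G,"dp":[2.15, 0.09, 0.46],"rot":[0.0, 0.006, -0.006]},
{"grip":G,"dp":[2.16, 0.1, 0.47],"rot":[0.0, 0.005, -0.006]},
{"grip":G,"dp":[2.15, 0.11, 0.48],"rot":[0.0, 0.005, -0.007]},
{"grip":G,"dp":[2.14, 0.13, 0.5],"rot":[0.001, 0.006, -0.006]}
```

Emit:
{"name": "move_arm", "arguments": {
  "plan": [
    {"grip":0.5,"dp":[2.2,0.1,0.5],"rot":[0,0.005,-0.006]},
    {"grip":0.5,"dp":[2.2,0.1,0.5],"rot":[0,0.006,-0.006]},
    {"grip":0.5,"dp":[2.1,0.1,0.5],"rot":[0,0.005,-0.006]},
    {"grip":0.5,"dp":[2.1,0.1,0.5],"rot":[0,0.005,-0.007]},
    {"grip":0.5,"dp":[2.1,0.1,0.5],"rot":[0,0.006,-0.006]}
  ]
}}

```text
t: 7.9
eef_pos: [0.5251, 0.1469, 0.1236]
tool_rot: [2.409, 0.0, 1.401]
force: [0.3, -0.5, -0.0]
grip_width: 0.0588
```

Run:
```python
from plan import *
for n in ("wrist","scene"):
    im=ctrl.get_image(n); cv2.imwrite(f"pics/{n}6.png",im["frame"])
rows(S(.0096,0,.092),tilted(AZ,np.radians(42),1),step=.022)
```

```text
t 8.0 dist 0.1025 ang 0.003 width 0.0588 F [-0.2  -0.27 -1.25] j [ 0.49 -0.54 -0.74  0.75 -0.42  0.52]
{"grip":G,"dp":[-0.01, 1.04, 1.77],"rot":[-0.0, -0.0, 0.0]},
{"grip":G,"dp":[-0.0, 1.04, 1.76],"rot":[-0.001, -0.0, 0.001]},
{"grip":G,"dp":[-0.01, 1.04, 1.77],"rot":[0.0, -0.001, 0.0]},
{"grip":G,"dp":[-0.0, 1.04, 1.77],"rot":[-0.0, 0.0, 0.001]},
{"grip":G,"dp":[-0.0, 1.04, 1.77],"rot":[-0.0, -0.0, 0.0]}
```

View pics/wrist6.png

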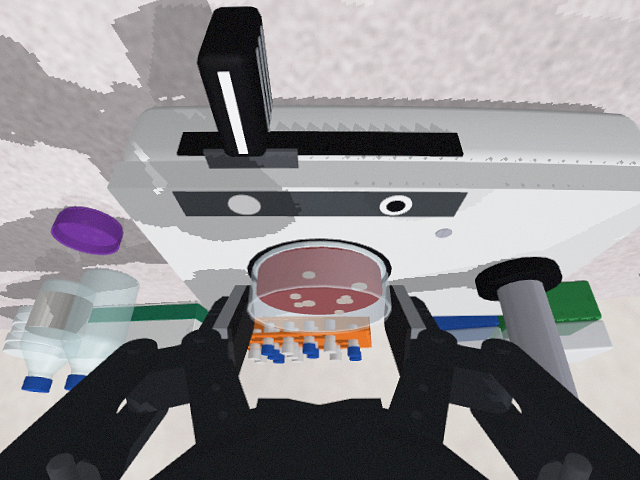

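View pics/scene6.png

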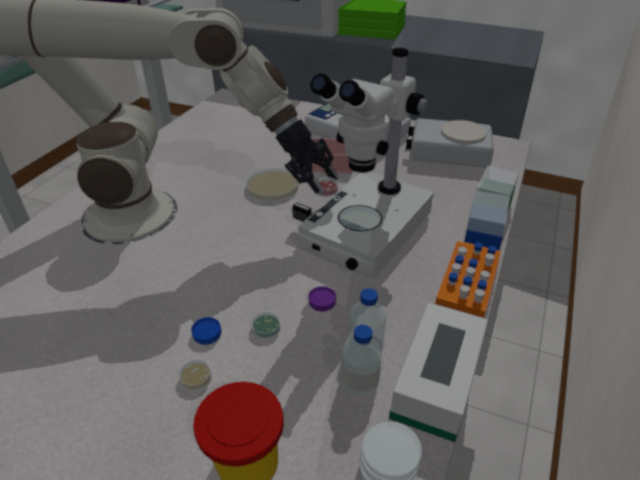

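The wrist view shows the dish level, with the plate's black rim straight ahead of it at (320,250), and the selector grip at (237,80) clear. In the scene view the gripper stands clear of the head. I'll go in.

Emit:
{"name": "move_arm", "arguments": {
  "plan": [
    {"grip":0.5,"dp":[0,0.8,1.3],"rot":[0,0,0]},
    {"grip":0.5,"dp":[0,1.0,1.8],"rot":[0,0,0]},
    {"grip":0.5,"dp":[0,1.0,1.8],"rot":[0,0,0]},
    {"grip":0.5,"dp":[0,1.0,1.6],"rot":[0,0,0]}
  ]
}}

```text
t: 8.4
eef_pos: [0.5961, 0.1331, 0.1005]
tool_rot: [2.409, 0.0, 1.4]
force: [-0.9, 0.7, -0.3]
grip_width: 0.0586
```

Run:
```python
from plan import *
im=ctrl.get_image("wrist"); cv2.imwrite("pics/wrist7.png",im["frame"])
im=ctrl.get_image("scene"); cv2.imwrite("pics/scene7.png",cv2.resize(im["frame"][100:300,200:467],None,fx=3,fy=3))
rows(S(.0096,0,.092),tilted(AZ,np.radians(42),1),step=.022)
```

```text
t 8.5 dist 0.0264 ang 0.002 width 0.0581 F [-0.54  0.52 -0.57] j [ 0.38 -0.37 -0.68  0.61 -0.36  0.43]
{"grip":G,"dp":[0.13, 0.67, 1.13],"rot":[-0.001, 0.001, -0.0]},
{"grip":G,"dp":[0.13, 0.68, 1.13],"rot":[-0.0, 0.001, -0.0]},
```

View pics/wrist7.png

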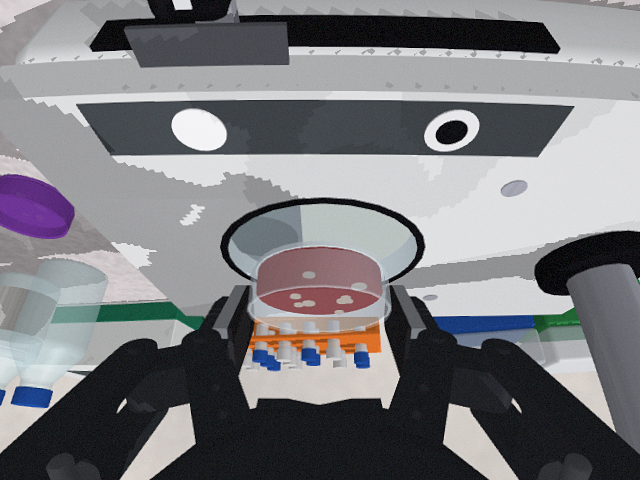

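View pics/scene7.png

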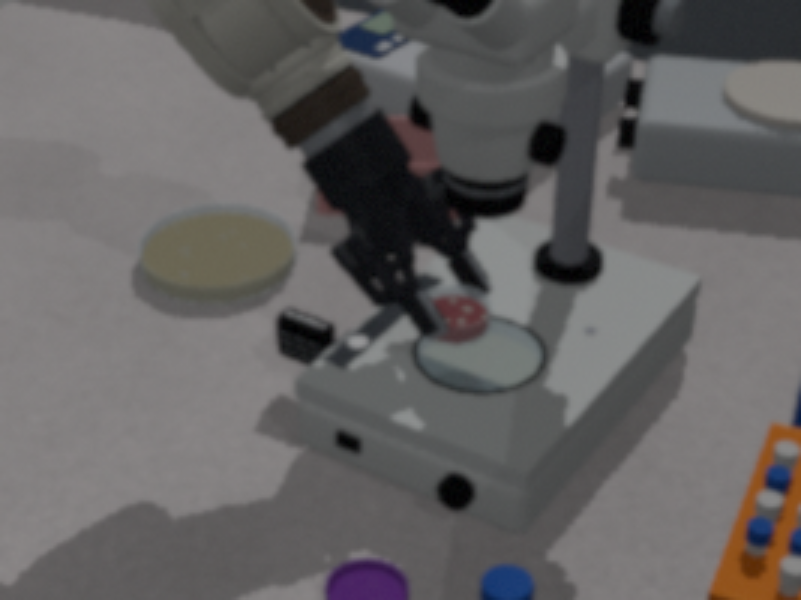

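The wrist view shows the whole near half of the plate rim: left (222,243), top (322,199), right (424,243). I'll fit the plate centre from that.

Run:
```python
from plan import *
im=ctrl.get_image("wrist"); g=cv2.cvtColor(im["frame"],cv2.COLOR_BGR2GRAY)
m=(g<45).astype(np.uint8); m[:185]=0; m[285:]=0; m[:,:205]=0; m[:,435:]=0
n,l,st,_=cv2.connectedComponentsWithStats(m); print(st)
k=1+st[1:,2].argmax(); v,u=np.nonzero(l==k)
P=plane(im,np.c_[u,v].astype(float),.072)[:,:2]
A=np.c_[2*P,np.ones(len(P))]; s=np.linalg.lstsq(A,(P**2).sum(1),rcond=None)[0]
r=np.sqrt(s[2]+s[0]**2+s[1]**2); print("centre",s[:2],"r",r,"resid",np.std(np.hypot(*(P-s[:2]).T)))
o=ctrl.get_obs(); d=o["eef_pos"]-[*s[:2],0]; print("TCP in scope",d@EX,d@EY,o["eef_pos"])
```

```text
[[     0      0    640    480 305413]
 [   221    199    205     85   1787]]
centre [0.61061581 0.13095254] r 0.0510530362759891 resid 0.0010034012132191983
TCP in scope -0.015096870340816852 -0.000709789911186496 [0.59561741 0.13281461 0.10002412]
```

```bash
sed -i 's/O=np.array(\[.612,.1325,0\])/O=np.array([.611,.1315,0])/' plan.py
python3 - <<'E'
from plan import *
rows(S(.0096,0,.088),tilted(AZ,np.radians(42),1),step=.015)
E
```

```text
t 8.55 dist 0.0278 ang 0.002 width 0.0585 F [-0.55 -0.33  0.41] j [ 0.39 -0.37 -0.68  0.61 -0.36  0.43]
{"grip":G,"dp":[0.07, 0.53, 1.28],"rot":[-0.001, 0.001, -0.0]},
{"grip":G,"dp":[0.06, 0.52, 1.28],"rot":[-0.001, 0.001, -0.0]},
```

Emit:
{"name": "move_arm", "arguments": {
  "plan": [
    {"grip":0.5,"dp":[0.05,0.3,0.7],"rot":[0,0,0]},
    {"grip":0.5,"dp":[0.05,0.4,0.9],"rot":[0,0,0]},
    {"grip":0.5,"dp":[0,0.35,0.9],"rot":[0,0,0]},
    {"grip":0.5,"dp":[0,0,0],"rot":[0,0,0]}
  ]
}}

```text
t: 8.95
eef_pos: [0.6206, 0.1304, 0.088]
tool_rot: [2.41, 0.001, 1.4]
force: [0.5, 0.8, -0.4]
grip_width: 0.0589
```

Run:
```python
from plan import *
rows(S(.0096,0,.0805),tilted(AZ,np.radians(42),1),step=.003)
im=ctrl.get_image("scene"); cv2.imwrite("pics/scene8.png",cv2.resize(im["frame"][100:300,200:467],None,fx=3,fy=3))
im=ctrl.get_image("wrist"); cv2.imwrite("pics/wrist8.png",im["frame"])
o=ctrl.get_obs(); d=o["eef_pos"]-O; print("TCP in scope",d@EX,d@EY,o["eef_pos"])
```

```text
t 8.95 dist 0.0075 ang 0.002 width 0.0589 F [ 0.53  0.76 -0.42] j [ 0.36 -0.3  -0.66  0.56 -0.35  0.41]
{"grip":G,"dp":[-0.02, -0.17, 0.18],"rot":[-0.0, 0.0, 0.0]},
{"grip":G,"dp":[-0.02, -0.17, 0.19],"rot":[-0.001, 0.0, 0.0]},
{"grip":G,"dp":[-0.02, -0.17, 0.18],"rot":[-0.0, 0.001, 0.001]},
TCP in scope 0.009170228780216278 0.0006148326121400041 [0.62014158 0.13054996 0.08836955]
```

View pics/scene8.png

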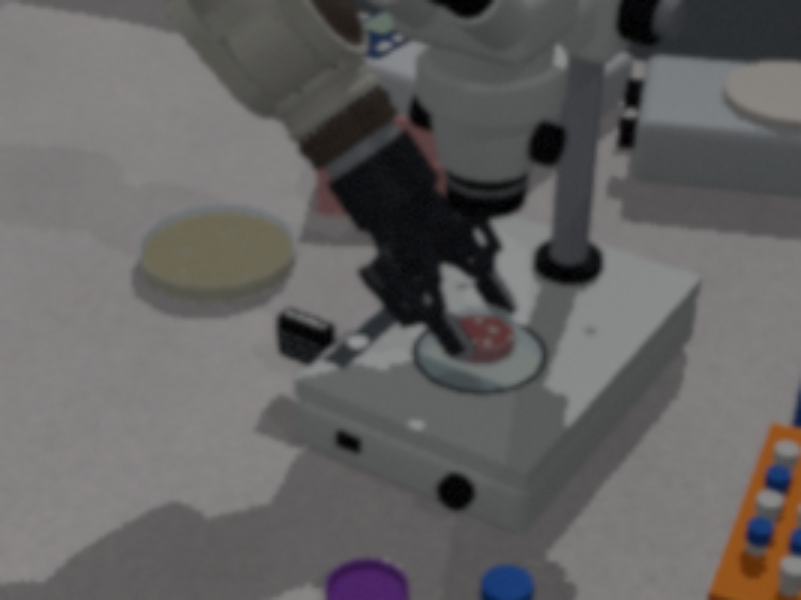

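View pics/wrist8.png

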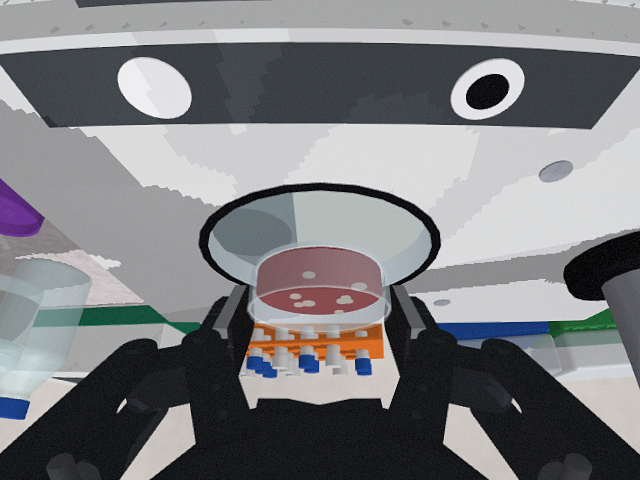

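The dish sits over the plate, seen at (486,338) against the plate centre at (481,354), and that offset is its remaining height. I'll lower it slowly.

Emit:
{"name": "move_arm", "arguments": {
  "plan": [
    {"grip":0.5,"dp":[0,-0.15,0.2],"rot":[0,0,0]},
    {"grip":0.5,"dp":[0,-0.15,0.2],"rot":[0,0,0]},
    {"grip":0.5,"dp":[0,0,0],"rot":[0,0,0]}
  ]
}}

```text
t: 9.35
eef_pos: [0.6204, 0.1306, 0.0834]
tool_rot: [2.41, 0.001, 1.401]
force: [0.0, -0.5, -0.3]
grip_width: 0.0585
```

Emit:
{"name": "move_arm", "arguments": {
  "plan": [
    {"grip":0.5,"dp":[0,-0.07,0.08],"rot":[0,0,0]},
    {"grip":0.5,"dp":[0,0,0],"rot":[0,0,0]}
  ]
}}

```text
t: 9.55
eef_pos: [0.6206, 0.1307, 0.0828]
tool_rot: [2.409, 0.0, 1.401]
force: [-0.0, -0.1, -1.0]
grip_width: 0.0586
```

Run:
```python
from plan import *
o=ctrl.get_obs(); d=o["eef_pos"]-O; print(o["t"],"TCP in scope",d@EX,d@EY,o["eef_pos"],o["force"])
```

```text
9.55 TCP in scope 0.009645474866855831 0.0008238502041023319 [0.6206454  0.13067531 0.08279744] [-0.03980495 -0.12913572 -0.95230914]
```

Emit:
{"name": "move_arm", "arguments": {
  "plan": [
    {"grip":0.5,"dp":[0,-0.07,0.08],"rot":[0,0,0]},
    {"grip":0.5,"dp":[0,0,0],"rot":[0,0,0]}
  ]
}}

```text
t: 9.75
eef_pos: [0.6207, 0.1306, 0.0817]
tool_rot: [2.409, 0.0, 1.401]
force: [-0.2, -0.5, 0.7]
grip_width: 0.0587
```

Emit:
{"name": "move_arm", "arguments": {
  "plan": [
    {"grip":0.5,"dp":[0,-0.07,0.08],"rot":[0,0,0]},
    {"grip":0.5,"dp":[0,0,0],"rot":[0,0,0]}
  ]
}}

```text
t: 9.95
eef_pos: [0.6209, 0.1306, 0.0809]
tool_rot: [2.409, 0.0, 1.401]
force: [0.8, 1.0, 0.3]
grip_width: 0.059
```

Emit:
{"name": "move_arm", "arguments": {
  "plan": [
    {"grip":0.5,"dp":[0,-0.07,0.08],"rot":[0,0,0]},
    {"grip":0.5,"dp":[0,0,0],"rot":[0,0,0]}
  ]
}}

```text
t: 10.15
eef_pos: [0.6214, 0.1307, 0.0809]
tool_rot: [2.407, -0.0, 1.4]
force: [-0.8, -0.0, 4.2]
grip_width: 0.0588
```

Run:
```python
from plan import *
o=ctrl.get_obs(); print(o["t"],o["eef_pos"],o["force"])
im=ctrl.get_image("scene"); 
for r in ctrl.regions_of("scene","dish_red")[:3]:
    v,u=np.nonzero(r["pixels"]); P=pts(im,np.c_[u,v])[im["depth"][v,u]>0]
    print(r["confidence"],np.round(r["bbox"]),np.percentile(P,[2,50,98],0).round(4).tolist())
print("expect px",proj(im,S(0,0,.082)))
```

```text
10.15 [0.62139369 0.13070606 0.08089333] [-0.78764705 -0.03180583  4.16803755]
0.71 [208. 330.  30.  26.] [[0.4056, -0.2988, 0.001], [0.4395, -0.2739, 0.02], [0.464, -0.2429, 0.0234]]
0.61 [324. 298.  28.  29.] [[0.5883, -0.1234, 0.0051], [0.6163, -0.1, 0.0209], [0.6422, -0.0671, 0.0245]]
0.59 [364. 216.  20.  22.] [[0.593, 0.103, 0.074], [0.6235, 0.1288, 0.0929], [0.6419, 0.1585, 0.0962]]
expect px [[359.0533668  214.67137258]]
```

The force has risen to +4 N, so the dish is down on the plate. I'll release it slowly.

Emit:
{"name": "move_arm", "arguments": {
  "plan": [
    {"grip":0.28,"dp":[0,0,0],"rot":[0,0,0]},
    {"grip":0.2,"dp":[0,0,0],"rot":[0,0,0]},
    {"grip":0.1,"dp":[0,0,0],"rot":[0,0,0]},
    {"grip":0,"dp":[0,0,0],"rot":[0,0,0]},
    {"grip":0,"dp":[0,0,0],"rot":[0,0,0]}
  ],
  "squeeze": 20
}}

```text
t: 10.75
eef_pos: [0.6207, 0.1306, 0.0795]
tool_rot: [2.409, 0.001, 1.401]
force: [0.5, -0.4, -0.5]
grip_width: 0.0852
```

Run:
```python
from plan import *
o=ctrl.get_obs(); print(o["t"],o["eef_pos"],o["force"],o["grip_width"])
im=ctrl.get_image("wrist"); cv2.imwrite("pics/wrist9.png",im["frame"])
rows(S(-.115,0,.11),tilted(AZ,np.radians(42),1),step=.03)
```

```text
10.75 [0.62067235 0.1306063  0.0794607 ] [ 0.48219238 -0.41797032 -0.54790115] 0.08520286230337366
t 10.8 dist 0.1284 ang 0.001 width 0.0854 F [-0.53 -0.99  0.35] j [ 0.36 -0.29 -0.67  0.54 -0.35  0.41]
{"grip":G,"dp":[-0.01, -1.45, -2.12],"rot":[-0.0, 0.0, 0.0]},
{"grip":G,"dp":[-0.02, -1.44, -2.12],"rot":[-0.0, 0.0, 0.0]},
{"grip":G,"dp":[-0.01, -1.45, -2.12],"rot":[-0.0, 0.0, 0.0]},
{"grip":G,"dp":[-0.02, -1.45, -2.12],"rot":[-0.001, 0.0, 0.0]},
{"grip":G,"dp":[-0.01, -1.44, -2.13],"rot":[0.0, 0.0, 0.001]}
```

View pics/wrist9.png

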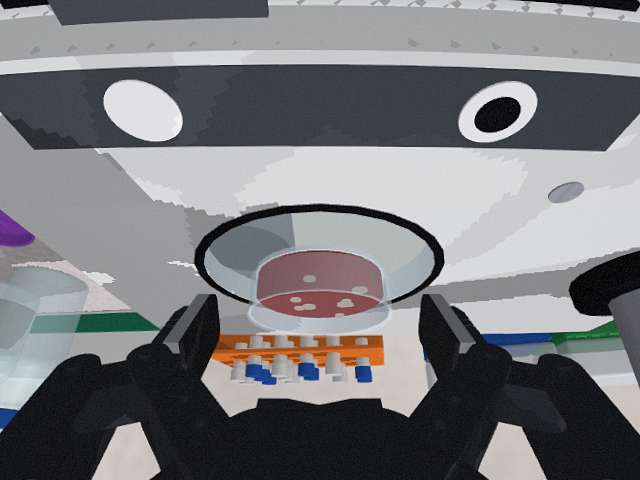

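The dish is released and sits upright in the rim circle, centred at x ≈ 320 on the plate. I'll back out.

Emit:
{"name": "move_arm", "arguments": {
  "plan": [
    {"grip":0,"dp":[0,-1.0,-1.4],"rot":[0,0,0]},
    {"grip":0,"dp":[0,-1.4,-2.1],"rot":[0,0,0]},
    {"grip":0,"dp":[0,-1.4,-2.1],"rot":[0,0,0]},
    {"grip":0,"dp":[0,-1.4,-2.1],"rot":[0,0,0]},
    {"grip":0,"dp":[0,-1.4,-2.1],"rot":[0,0,0]}
  ]
}}

```text
t: 11.3
eef_pos: [0.5069, 0.15, 0.1086]
tool_rot: [2.409, 0.0, 1.4]
force: [1.2, 0.2, -0.0]
grip_width: 0.0853
```

Run:
```python
from plan import *
o=ctrl.get_obs(); print(o["t"],o["eef_pos"],o["force"],o["joints"].round(2))
v,u=np.mgrid[0:480,0:640]; uv=np.c_[u.ravel(),v.ravel()]
for n in ("wrist","scene"):
    im=ctrl.get_image(n); cv2.imwrite(f"pics/{n}10.png",im["frame"] if n=="wrist" else cv2.resize(im["frame"][100:300,200:467],None,fx=3,fy=3))
    P=pts(im,uv)[im["depth"].ravel()>0]; q=P-O; a=np.c_[q@EX,q@EY,P[:,2]]
    m=(np.hypot(a[:,0],a[:,1])<.055)&(a[:,2]>.078)&(a[:,2]<.10); Q=a[m]
    print(n,len(Q),Q.min(0),Q.max(0),(Q.min(0)+Q.max(0))/2)
    T=Q[Q[:,2]>.086]; A=np.c_[T[:,:2],np.ones(len(T))]; print("top plane slope",np.linalg.lstsq(A,T[:,2],rcond=None)[0])
    m=(abs(a[:,0]+.145)<.05)&(abs(a[:,1])<.09)&(a[:,2]>.05)&(a[:,2]<.08); Q=a[m]
    if len(Q): print("grip",len(Q),np.percentile(Q,[2,50,98],0).round(4).tolist())
```

```text
11.3 [0.50689706 0.14999336 0.10861247] [ 1.24036087  0.24037416 -0.0077837 ] [ 0.52 -0.58 -0.79  0.75 -0.44  0.55]
wrist 2866 [-0.03087641 -0.03006668  0.07801371] [0.0312013  0.02943475 0.09204802] [ 0.00016245 -0.00031597  0.08503087]
top plane slope [0.04709922 0.00027024 0.0909339 ]
grip 19828 [[-0.1696, -0.0844, 0.0505], [-0.1028, -0.0246, 0.065], [-0.0963, 0.0843, 0.0718]]
scene 419 [-0.028165   -0.02998237  0.07802164] [0.03339612 0.03409645 0.09784717] [0.00261556 0.00205704 0.08793441]
top plane slope [-0.02162465  0.03365734  0.09298579]
grip 333 [[-0.1656, -0.0799, 0.0517], [-0.1251, -0.0374, 0.0706], [-0.0957, 0.0794, 0.0756]]
```

View pics/wrist10.png

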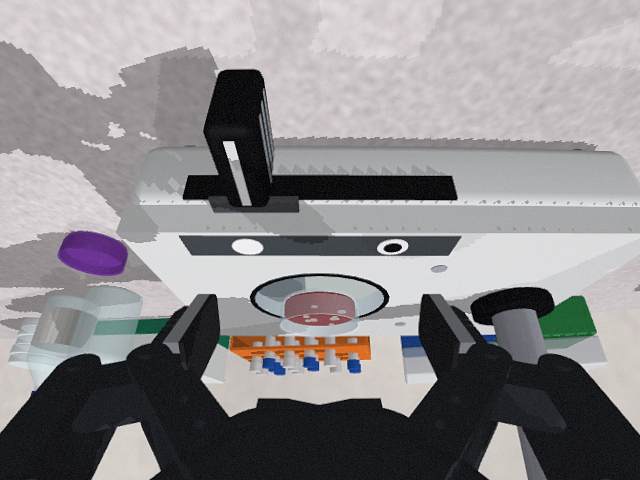

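View pics/scene10.png

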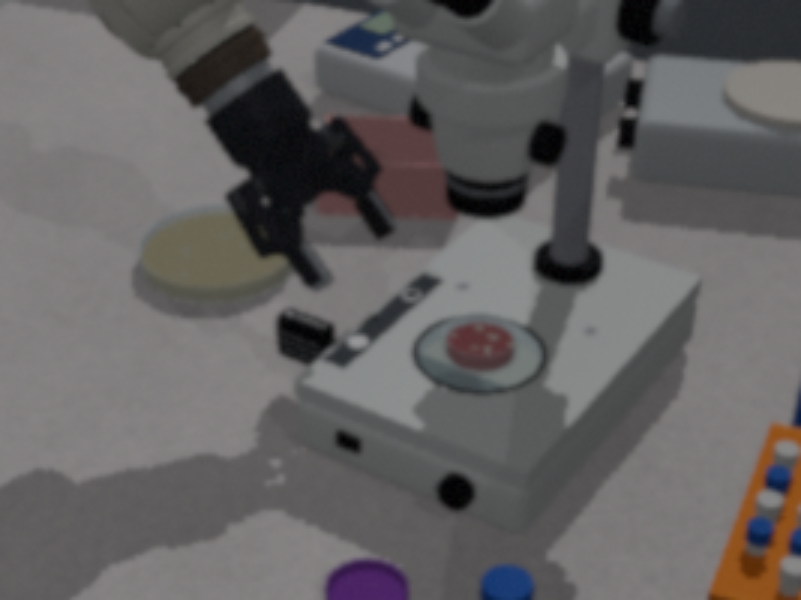

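The dish is flat on the plate and centred within about 2 mm: (486,345) in the crop, with depth centre offsets of 0 to 2.6 mm. Next is the selector, pushed with shut fingers from its −y side.

Run:
```python
from plan import *
im=ctrl.get_image("wrist"); v,u=np.mgrid[60:215,190:290]; P=pts(im,np.c_[u.ravel(),v.ravel()]); q=P-O; a=np.c_[q@EX,q@EY,P[:,2]]
Q=a[(a[:,0]<-.125)&(a[:,2]>.06)&(a[:,2]<.08)]; print(len(Q),np.percentile(Q,[1,50,99],0).round(4).tolist())
rows(S(-.15,-.09,.12),tilted(AZ,np.radians(20),1),step=.03,turn=.06)
```

```text
4437 [[-0.17, -0.0428, 0.0603], [-0.1559, -0.0325, 0.0687], [-0.1257, -0.024, 0.0704]]
t 11.45 dist 0.1024 ang 0.385 width 0.0856 F [ 1.05 -0.75  0.64] j [ 0.52 -0.58 -0.79  0.75 -0.44  0.55]
{"grip":G,"dp":[-1.3, -0.38, -0.54],"rot":[0.055, -0.0, 0.0]},
{"grip":G,"dp":[-1.31, -0.4, -0.53],"rot":[0.055, -0.0, 0.0]},
{"grip":G,"dp":[-1.3, -0.43, -0.5],"rot":[0.055, -0.001, 0.0]},
{"grip":G,"dp":[-1.31, -0.46, -0.47],"rot":[0.055, 0.0, 0.001]},
{"grip":G,"dp":[-1.3, -0.48, -0.45],"rot":[0.055, -0.0, -0.0]}

{"grip":G,"dp":[-1.31, -0.51, -0.42],"rot":[0.055, -0.0, -0.0]},
{"grip":G,"dp":[-1.31, -0.53, -0.39],"rot":[0.055, -0.001, 0.0]},
```

Emit:
{"name": "move_arm", "arguments": {
  "plan": [
    {"grip":1,"dp":[-1.3,-0.4,-0.5],"rot":[0.055,0,0]},
    {"grip":1,"dp":[-1.3,-0.4,-0.5],"rot":[0.055,0,0]},
    {"grip":1,"dp":[-1.3,-0.4,-0.5],"rot":[0.055,0,0]},
    {"grip":1,"dp":[-1.3,-0.5,-0.5],"rot":[0.055,0,0]},
    {"grip":1,"dp":[-1.3,-0.5,-0.4],"rot":[0.055,0,0]}
  ]
}}

```text
t: 11.95
eef_pos: [0.4656, 0.0908, 0.1152]
tool_rot: [2.686, -0.0, 1.4]
force: [0.2, 0.1, 0.1]
grip_width: 0.0122
```

Emit:
{"name": "move_arm", "arguments": {
  "plan": [
    {"grip":1,"dp":[-1.3,-0.5,-0.4],"rot":[0.055,0,0]},
    {"grip":1,"dp":[-1.3,-0.5,-0.4],"rot":[0.055,0,0]}
  ]
}}

```text
t: 12.15
eef_pos: [0.449, 0.0672, 0.1182]
tool_rot: [2.796, -0.0, 1.4]
force: [-0.0, -0.2, 0.4]
grip_width: 0.0001
```

Run:
```python
from plan import *
o=ctrl.get_obs(); d=o["eef_pos"]-O; print("TCP in scope",d@EX,d@EY,o["eef_pos"])
im=ctrl.get_image("wrist"); cv2.imwrite("pics/wrist11.png",im["frame"])
im=ctrl.get_image("scene"); cv2.imwrite("pics/scene11.png",cv2.resize(im["frame"][100:300,200:467],None,fx=3,fy=3))
rows(S(-.15,-.09,.045),tilted(AZ,np.radians(20),1),step=.03,turn=.06)
```

```text
TCP in scope -0.14873670274053238 -0.09085217057159388 [0.44900462 0.0672021  0.118164  ]
t 12.25 dist 0.0736 ang 0.003 width -0.0002 F [-0.07  0.32  0.06] j [ 0.23 -0.5  -0.58  1.17 -0.13  0.38]
{"grip":G,"dp":[0.04, -0.9, 2.28],"rot":[-0.001, 0.0, -0.001]},
{"grip":G,"dp":[0.05, -0.9, 2.29],"rot":[-0.0, 0.001, -0.0]},
{"grip":G,"dp":[0.04, -0.9, 2.28],"rot":[-0.001, -0.0, -0.001]},
```

View pics/wrist11.png

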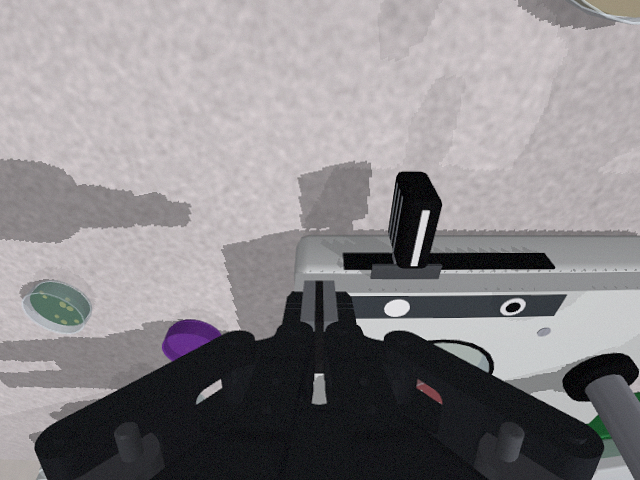

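View pics/scene11.png

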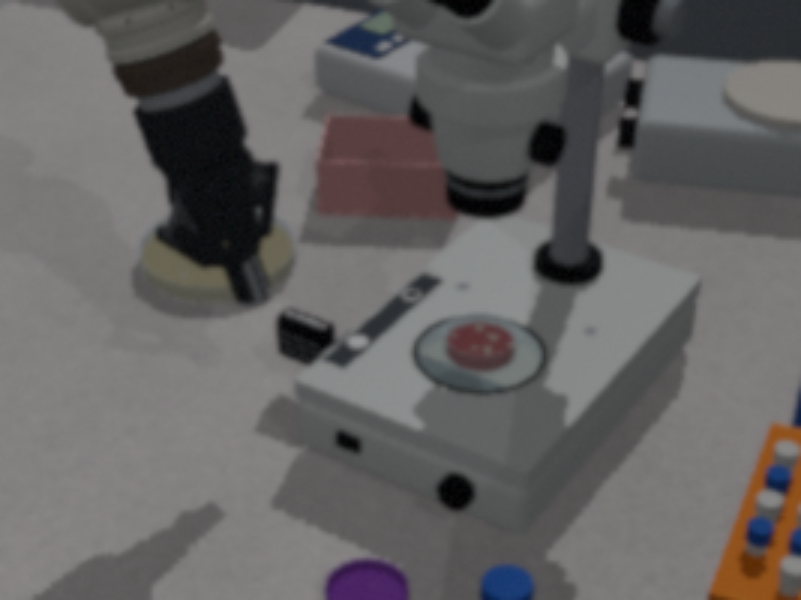

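The wrist view shows the shut fingers at (320,310) beside the selector grip at (415,215), clear on its eyepiece side. I'll descend.

Emit:
{"name": "move_arm", "arguments": {
  "plan": [
    {"grip":1,"dp":[0,-0.9,2.3],"rot":[0,0,0]},
    {"grip":1,"dp":[0,-0.9,2.3],"rot":[0,0,0]},
    {"grip":1,"dp":[0,-0.9,2.3],"rot":[0,0,0]},
    {"grip":1,"dp":[0,0,0],"rot":[0,0,0]}
  ]
}}

```text
t: 12.65
eef_pos: [0.445, 0.0679, 0.0402]
tool_rot: [2.798, 0.003, 1.401]
force: [0.0, 0.0, -0.3]
grip_width: 0.0001
```

Run:
```python
from plan import *
o=ctrl.get_obs(); d=o["eef_pos"]-O; print("TCP in scope",d@EX,d@EY,o["eef_pos"],o["joints"].round(2))
im=ctrl.get_image("wrist"); cv2.imwrite("pics/wrist12.png",im["frame"])
```

```text
TCP in scope -0.1527780105293952 -0.09086001706449429 [0.44502058 0.06788008 0.0401777 ] [ 0.24 -0.49 -0.72  1.02 -0.14  0.39]
```

View pics/wrist12.png

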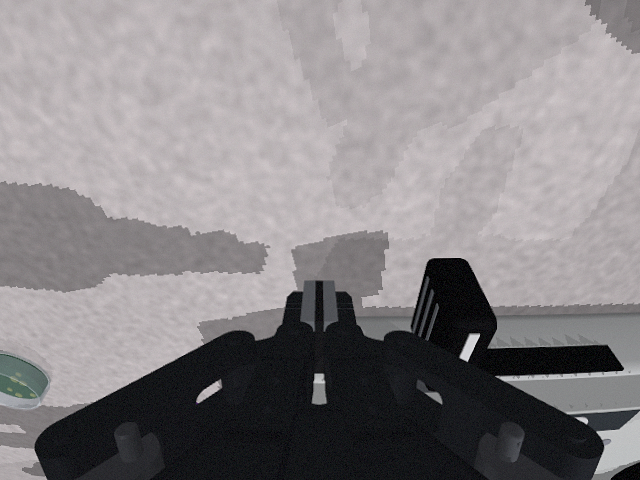

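Emit:
{"name": "move_arm", "arguments": {
  "plan": [
    {"grip":1,"dp":[1.0,0.4,-1.1],"rot":[0,0,0]},
    {"grip":1,"dp":[1.0,0,0],"rot":[0,0,0]},
    {"grip":1,"dp":[0.5,0,0],"rot":[0,0,0]}
  ]
}}

```text
t: 13.0
eef_pos: [0.4524, 0.0944, 0.058]
tool_rot: [2.791, -0.001, 1.401]
force: [0.1, -0.1, -0.1]
grip_width: 0.0005
```

Run:
```python
from plan import *
o=ctrl.get_obs(); d=o["eef_pos"]-O; print("TCP in scope",d@EX,d@EY,o["eef_pos"],o["force"])
im=ctrl.get_image("wrist"); cv2.imwrite("pics/wrist13.png",im["frame"])
```

```text
TCP in scope -0.14997108261195052 -0.06346221934616839 [0.45243553 0.09440434 0.05800968] [ 0.13937564 -0.09728468 -0.06554192]
```

View pics/wrist13.png

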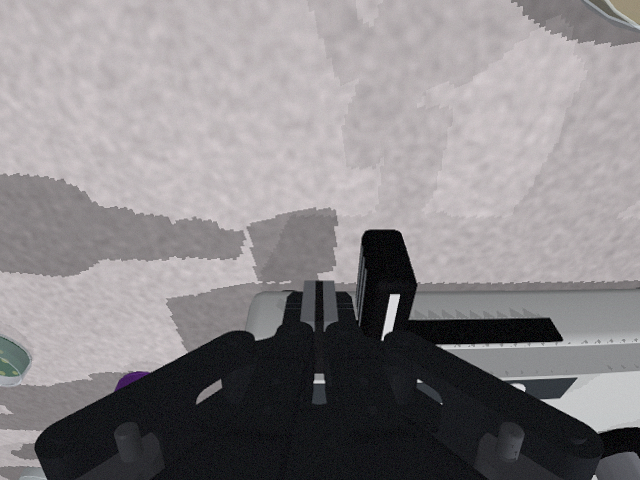

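Emit:
{"name": "move_arm", "arguments": {
  "plan": [
    {"grip":1,"dp":[0.5,-0.15,0.4],"rot":[0,0,0]},
    {"grip":1,"dp":[0.8,0,0],"rot":[0,0,0]},
    {"grip":1,"dp":[1.0,0,0],"rot":[0,0,0]},
    {"grip":1,"dp":[1.0,0,0],"rot":[0,0,0]},
    {"grip":1,"dp":[1.0,0,0],"rot":[0,0,0]}
  ]
}}

```text
t: 13.55
eef_pos: [0.4581, 0.1358, 0.0512]
tool_rot: [2.795, 0.001, 1.4]
force: [0.5, -3.5, -1.8]
grip_width: 0.0001
```

```bash
cat > chk.py <<'E'
from plan import *
import sys
o=ctrl.get_obs(); d=o["eef_pos"]-O; print(o["t"],"TCP in scope",d@EX,d@EY,o["eef_pos"],"F",o["force"],"along y",o["force"]@EY,o["joints"].round(2))
im=ctrl.get_image("wrist"); cv2.imwrite(sys.argv[1],im["frame"])
E
python3 chk.py pics/wrist14.png
```

```text
13.55 TCP in scope -0.1513812256691632 -0.021662127666040722 [0.45813827 0.1358376  0.05115337] F [ 0.49549543 -3.46672401 -1.82997542] along y -3.3323834488778505 [ 0.4  -0.39 -0.64  1.03 -0.18  0.54]
```

View pics/wrist14.png

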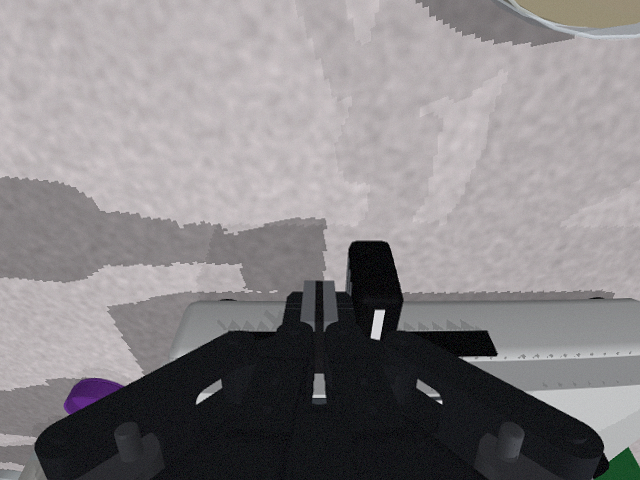

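The fingers are against the grip at (350,290), and 3.3 N of drag matches the selector's friction. I'll keep pushing.

Emit:
{"name": "move_arm", "arguments": {
  "plan": [
    {"grip":1,"dp":[0.8,0,0],"rot":[0,0,0]},
    {"grip":1,"dp":[0.8,0,0],"rot":[0,0,0]},
    {"grip":1,"dp":[0.8,0,0],"rot":[0,0,0]},
    {"grip":1,"dp":[0.6,0,0],"rot":[0,0,0]},
    {"grip":1,"dp":[0,0,0],"rot":[0,0,0]}
  ]
}}

```text
t: 14.1
eef_pos: [0.4636, 0.1658, 0.0517]
tool_rot: [2.794, -0.0, 1.402]
force: [0.4, -0.7, -0.4]
grip_width: -0.0003
```

Emit:
{"name": "move_arm", "arguments": {
  "plan": [
    {"grip":1,"dp":[0.4,0,0],"rot":[0,0,0]},
    {"grip":1,"dp":[0,0,0],"rot":[0,0,0]}
  ]
}}

```text
t: 14.3
eef_pos: [0.4642, 0.1691, 0.0518]
tool_rot: [2.794, -0.0, 1.401]
force: [-0.6, -0.5, -0.1]
grip_width: -0.0001
```

```bash
python3 chk.py pics/wrist15.png
```

```text
14.3 TCP in scope -0.15107893142765894 0.012142150197076838 [0.46417193 0.16910043 0.05178219] F [-0.60517203 -0.45070355 -0.14590777] along y -0.5468510052623163 [ 0.47 -0.34 -0.6   1.03 -0.2   0.61]
```

View pics/wrist15.png

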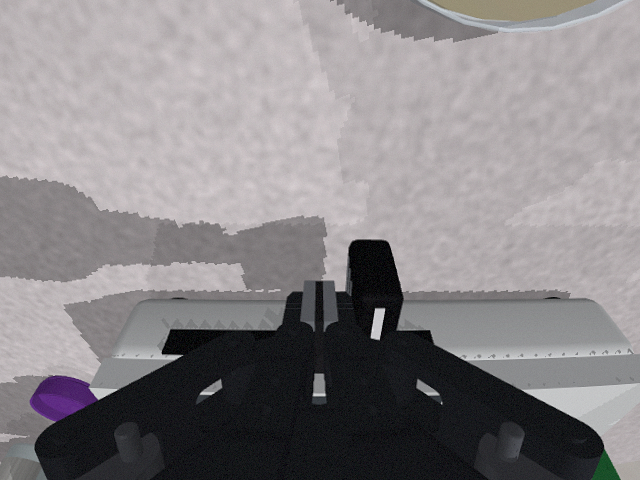

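Emit:
{"name": "move_arm", "arguments": {
  "plan": [
    {"grip":1,"dp":[0.3,0,0],"rot":[0,0,0]},
    {"grip":1,"dp":[0.3,0,0],"rot":[0,0,0]}
  ]
}}

```text
t: 14.55
eef_pos: [0.4652, 0.1745, 0.0518]
tool_rot: [2.794, 0.0, 1.4]
force: [-0.8, -3.2, 0.5]
grip_width: -0.0001
```

Emit:
{"name": "move_arm", "arguments": {
  "plan": [
    {"grip":1,"dp":[0.3,0,0],"rot":[0,0,0]},
    {"grip":1,"dp":[0,0,0],"rot":[0,0,0]}
  ]
}}

```text
t: 14.75
eef_pos: [0.4652, 0.175, 0.0517]
tool_rot: [2.793, 0.006, 1.398]
force: [-5.3, -19.1, 9.7]
grip_width: -0.0003
```

```bash
python3 chk.py pics/wrist16.png
```

```text
14.75 TCP in scope -0.15102264410970923 0.018125578312344612 [0.46524264 0.17498754 0.05173677] F [ -5.27942389 -19.09527973   9.74652548] along y -19.714186057431167 [ 0.48 -0.32 -0.58  1.03 -0.21  0.62]
```

The force jumped to 20 N, so the selector is at the end stop. I'll back off, lift clear and look.

Emit:
{"name": "move_arm", "arguments": {
  "plan": [
    {"grip":1,"dp":[-0.6,0,0],"rot":[0,0,0]},
    {"grip":1,"dp":[-1.5,0,0],"rot":[0,0,0]},
    {"grip":1,"dp":[-1.5,0,0],"rot":[0,0,0]},
    {"grip":1,"dp":[0,0,-3.0],"rot":[0,0,0]},
    {"grip":1,"dp":[0,0,-4.0],"rot":[0,0,0]}
  ]
}}

```text
t: 15.3
eef_pos: [0.4346, 0.1448, 0.1163]
tool_rot: [2.797, 0.002, 1.399]
force: [0.8, 1.6, 1.1]
grip_width: 0.0002
```

Emit:
{"name": "move_arm", "arguments": {
  "plan": [
    {"grip":1,"dp":[-1.5,0,-2.0],"rot":[0,0,0]},
    {"grip":1,"dp":[0,0,0],"rot":[0,0,0]}
  ]
}}

```text
t: 15.5
eef_pos: [0.4273, 0.1322, 0.1397]
tool_rot: [2.79, -0.003, 1.4]
force: [0.3, -0.1, -0.9]
grip_width: -0.0003
```

```bash
python3 chk.py pics/wrist17.png
python3 - <<'E'
from plan import *
np.set_printoptions(precision=4,suppress=True)
v,u=np.mgrid[0:480,0:640]; uv=np.c_[u.ravel(),v.ravel()]
for n in ("wrist","scene","top"):
    im=ctrl.get_image(n); cv2.imwrite(f"pics/{n}18.png",im["frame"])
    P=pts(im,uv)[im["depth"].ravel()>0]; q=P-O; a=np.c_[q@EX,q@EY,P[:,2]]
    m=(a[:,0]>-.175)&(a[:,0]<-.125)&(abs(a[:,1]-.03)<.06)&(a[:,2]>.058)&(a[:,2]<.077); Q=a[m]
    if len(Q): print(n,"grip",len(Q),np.percentile(Q,[2,50,98],0).round(4).tolist())
    m=(np.hypot(a[:,0],a[:,1])<.055)&(a[:,2]>.078)&(a[:,2]<.10); Q=a[m]
    if len(Q): print(n,"dish",len(Q),(Q.min(0)+Q.max(0))/2,Q.min(0),Q.max(0))
    for l in ("dish_amber","dish_green","big_dish","waste_tub"):
        for r in ctrl.regions_of(n,l)[:1]: print(n,l,round(r["confidence"],2),np.round(r["bbox"]))
E
```

```text
15.5 TCP in scope -0.18115825608127728 -0.030514656357631127 [0.42729095 0.13216585 0.13970752] F [ 0.26200534 -0.06739277 -0.90041533] along y -0.021959786760178894 [ 0.42 -0.5  -0.54  1.23 -0.19  0.56]
wrist grip 1833 [[-0.1696, 0.0299, 0.0589], [-0.1523, 0.0375, 0.0686], [-0.1262, 0.048, 0.0704]]
wrist dish 104 [-0.0021 -0.0279  0.0853] [-0.0136 -0.0306  0.0783] [ 0.0095 -0.0252  0.0924]
wrist dish_amber 0.34 [ 91. 403.  28.  13.]
wrist big_dish 0.96 [514.  37. 228.  71.]
scene grip 122 [[-0.1661, 0.0299, 0.0586], [-0.1453, 0.0362, 0.07], [-0.1257, 0.0503, 0.0744]]
scene dish 430 [0.0016 0.0013 0.0878] [-0.0285 -0.0309  0.078 ] [0.0318 0.0336 0.0976]
scene dish_amber 0.8 [198. 374.  38.  27.]
scene dish_green 0.72 [266. 325.  28.  28.]
scene big_dish 0.59 [272. 187.  54.  32.]
scene waste_tub 0.61 [240. 429.  91. 100.]
top grip 178 [[-0.1681, 0.0309, 0.0612], [-0.147, 0.0399, 0.0684], [-0.126, 0.0501, 0.0738]]
top dish 41 [-0.0252 -0.0091  0.0872] [-0.0306 -0.023   0.0786] [-0.0198  0.0048  0.0958]
top dish_amber 0.9 [468. 265.  25.  22.]
top dish_green 0.67 [400. 242.  28.  24.]
top big_dish 0.85 [190. 341.  40.  45.]
top waste_tub 0.75 [520. 187.  70.  57.]
```

View pics/wrist17.png

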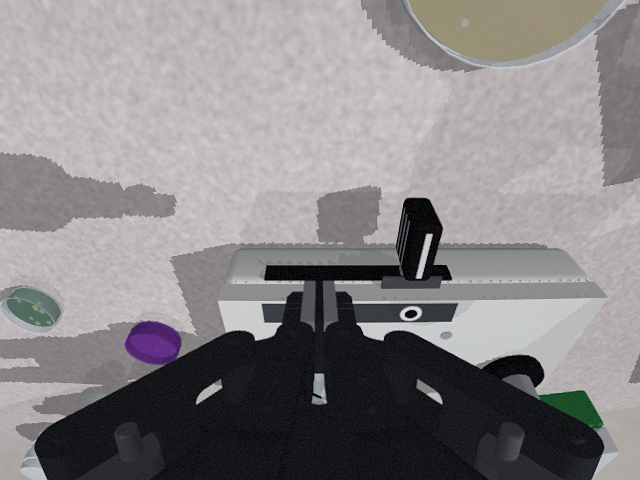

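View pics/scene18.png

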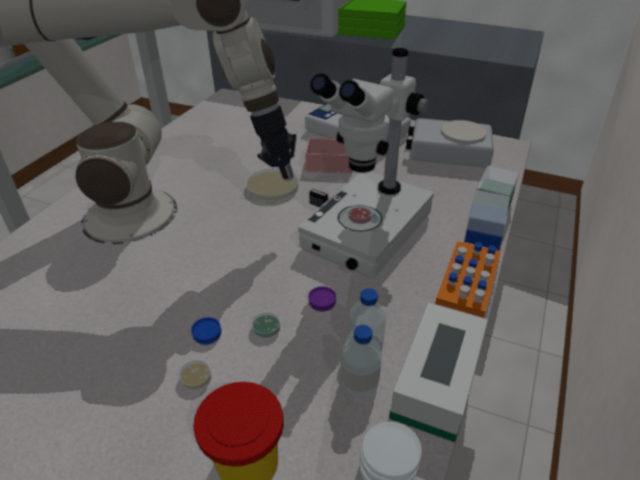

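The wrist view shows the grip at (418,240) at the black-dot end of its slot, and depth puts its y at about 39 to 40 mm, so the joint is about 79 to 80 mm. The scene view shows the red dish centred on the plate at (359,215) and the other things unmoved. The arm is clear of everything, so I'm handing in.

```bash
python3 -c "
from workcell import ctrl
print(ctrl.sign_off())"
```

```text
the job is handed in; nothing more can be done
None
```

I handed the job in at about 16 s of the 67 s allowed: the red dish is on the stage plate and the light selector is at its dark-field end stop. Sign-off gives no verdict.

- **Red dish:** I gripped it at a 42° tilt, carried it level and came in from the selector side. I lowered it until the plate pushed back with about 4 N, then released it. The clearest views after release put its centre within about 3 mm of the plate's centre, with its top about 20 mm above the deck, so it is resting on the plate. The tilt fits to the top face were too noisy to use (0.05 and 0.04 rad, in different directions), but in the pictures it looks flat.
- **Selector:** I pushed the grip with the fingers shut. It dragged at about 3 N, then the force jumped to about 20 N at the stop. Afterwards depth readings put the joint at about 79–80 mm, with 1–2 mm of uncertainty. That alone is close to the 77 mm limit, so the jump in force is the firmer evidence.
- **Head and other things:** No unexpected force appeared near the microscope's head. The amber and green dishes and the waste tub were detected where they started, and the bottles and pink box look unmoved by eye. I had not recorded the big dish's place at the start. It looks unmoved by eye, though the arm partly hid it in the last top view. The arm was touching nothing at hand-in.

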